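# Lay out the guitarist's kit on the desk mat

## Robot

A 7-joint arm with a two-finger parallel gripper is mounted at the origin on a cart in front of the work surface, level with it; the furniture and walls round the work are solid. World frame = base frame: x ahead of the robot, y to its left, z up, the work surface at z = 0. Lengths are in m, angles in degrees, forces in N, time in s.
With the tool pointing down it reaches from about 0.4 to 0.9 m from the base axis. Payload 5.6 kg.
Tool frame: the origin (TCP) lies midway between the tips of the shut fingers; the grasp point (between the pads) lies 19 mm behind it; z points along the fingers, y is the line along which they close (so a half turn about z gives the same grasp; the last joint's range is limited). The gripper opens to 92 mm and grips with 3 to 60 N. Pads are 20 mm wide; open, the fingers measure 128 mm over their backs; the gripper's body (75 mm by 189 mm) begins 69 mm behind the grasp point.
Start: joints at [-77.808, 26.786, -0.665, 91.828, 0.344, 61.387, -3.226], TCP at [0.165, 0.629, 0.188] pointing down, gripper open.
Joint ranges: [-144.91, 144.91], [-17.63, 115.5], [-89.93, 88.59], [15.96, 139.68], [-74.01, 254.01], [8.47, 105.57], [-167.45, 167.45]. Speed limits (degrees/s): [147.25, 147.25, 180, 180, 180, 180, 180].

## Interface

Orientations are given as [roll, pitch, yaw] about the fixed x, y, z axes, in that order (R = Rz(yaw) Ry(pitch) Rx(roll)).
In Python, from workcell import sensors, viewer, job gives the robot as it stands.
- The arm moves only by the tool jog_arm, never from a script. Its argument "moves" is a list of rows, each an object with "slide": the shift along the tool's x, y, z scaled (see below), a list of three; "dr": the turn, a rotation vector about the tool's x, y, z scaled (see below), a list of three. In form: [{"slide": [dx, dy, dz], "dr": [wx, wy, wz]}, ...]. A call has 1 to 10 rows; each row is the pose to reach, as a shift and turn from the pose commanded when the call began, along the tool's axes at that moment, turning the shorter way round; what a row does not reach only later rows make up. The controller multiplies each number of a shift by 15 cm and each number of a turn by pi rad. A row lasts 1/10 s, in which the tool goes at most 50 mm and 8.59 degrees, less where a joint would pass 70% of its speed; a pose out of reach is approached as far as the arm can. A call with a number of a shift or a turn outside -1 to 1 is refused whole. A call with a gripper value outside its range is refused whole. "claw" is the gripper's target within -1 to 1 (fully open at 1, half-way at 0, shut at -1), set as the call begins (left out, the last holds). The fingers move at their own pace and stop on an object; "grip_force" is the grip in N (left out, the last holds). Time passes only in rows, so rows that repeat a pose let the fingers close. It gives the time, the measured TCP pose, the force, the opening and the grip force at its end, in the units of the state.
- sensors.get_obs(): the state, without advancing time (a new reading comes with each control period).
- viewer.get_image(name): name is "scene" or "top"; returns a dict with "frame" (420x560x3 uint8, red, green, blue), "z_map" (420x560 float32, m along the optical axis (not along the pixel's ray), 0 where there is no reading), "fx", "fy", "cx", "cy" (pixels), "world_to_cam" (4x4, takes a point from world to camera coordinates). Camera axes: x right, y up, looking along -z (the intrinsics and any distortion apply to the point x, -y, -z); pixel columns grow to the right and rows downward; lengths in m; the calibration is good to about 2 mm. A picture is of the moment at which its call begins.
- job.job_done(): hands the job in; it is judged then, once.
Trained networks look in a picture, given as the dict that the camera call returned (one of the last four; its "shot" number tells which), for a name from the list of things; names that differ only in an ending like _2 or _b are one class to them, and where a whole thing is asked for, a point or a joint stands for the part that bears it (a point fixed in the world has none). Each returns a list of dicts, best first, with "conf" (0 to 1); they miss things now and then, are a little off and sometimes report something else, mostly with a low value. They report only what shows in the picture. A call takes as long as a camera call.
- viewer.search_frame(picture, query): "box" ([left, top, right, bottom] in pixels, round what is visible of it).
- viewer.tip_of(picture, query): "point" ([column, row] in pixels: a listed point, or the origin of a listed thing).
The state is a dict: "t": time; "joint_pos": joint angles; "qd": joint speeds; "joint_efforts": joint torques, N m; "tool_pos": TCP position; "tool_rot": TCP orientation; "force": force on the tool from outside, world axes, zero at the start; "torque": the same for the moment, N m; "finger_gap": finger opening in m; "finger_force": force on a finger pad.
Only numpy, scipy, OpenCV 4.12 (cv2) and the standard library are available. Lean on these libraries where they do the work, as an engineer would, in place of code of your own. Each camera call takes 0.05 s, during which the arm holds its last target. There are 200 camera calls.

## Task

Lay out the guitarist's kit on the grey mat: lift the harmonica off the flat yellow string packet without dragging the packet along and lay it on the middle of the teal tin, lengthwise along the tin, and lay the memory stick in its stead on the middle of the packet, lengthwise along the packet. Stand the block battery upright half-way between tin and packet, and lay the drum key flat on the bare end of the mat beside the packet, on the side away from the tin, level with the packet's middle and 2 to 3 cm clear of its edge. Leave the tin, the packet and the standing white star where they are.

Things in the scene. Friction and masses are not known exactly. Their poses are not given: they have to be found in the camera images.
- harmonica_mid (a point): harmonica: oblong bar with pale metal cover plates, 102 long (its y axis), 28 wide (x), 20 high (z); point at its centre, half-way up. At the start it lies on the packet, up to 35 degrees askew, its centre within 15 mm of the packet's. It can be grasped across its 28 mm width and lifted straight up.
- stick_mid (a point): memory stick: teal cap with a metal plug, lying flat, 53 long (y; the plug, 12 wide, towards -y), 18 wide (x), 8 high (z); point at its centre, half-way up. It can be grasped across the 18 mm. Starts on the brown cork pad (fixed, 3 mm thick) to the left of the mat. Left of that pad, at the desk's front edge, a guitar's headstock stands up to 0.26 m above the desk: keep clear of it.
- battery_mid (a point): block battery: upright oblong block, tan with black ends and two studs on top, 17 (x) by 26 (y), 48 high with studs, 46 without; point on its axis, 23 mm above its underside. Starts upright on the cork pad (3 mm thick).
- drum_key_mid (a point): drum key: small metal T lying flat, 11 high; point 5.5 mm above its underside. The round shaft, 11 thick, lies along its y axis from the crossbar (32 long along x, 8 thick, 17 mm towards -y from the point) to the tip, 21 mm towards +y. It can be grasped across the shaft, a little (4 mm) tipwards of the point. Starts on the cork pad (3 mm thick).
- tin_mid (a point): teal flat tin, lid shut, 97 long (y), 69 wide (x), 20 high (z), fixed on the mat; point at its centre, half-way up, 10 mm below the top of the lid
- packet_mid (a point): flat yellow string packet, 105 long (y), 65 wide (x), 8 high (z), loose on the mat; point at its centre, half-way up (4 mm below its top)
- mat_mid (a point): middle of the top face of the grey felt mat, which is fixed, 3 mm thick (top 3 mm above the desk), 370 long (y), 112 deep (x). Tin and packet lie on it 180 mm apart between centres, either one on the left, so that this point is half-way between them.
- star_mid (a point): white folded star standing upright, 65 wide (y), 12 thick (x), 62 high; loose, to be left alone; point at its centre, half-way up

How it is judged (in metres and radians):
At the end, for the whole second after the job is handed in: All released, at rest: harmonica on tin, stick on packet, each flat, within 15 mm of its middle, lengthwise within 0.25 rad; battery upright on mat within 15 mm of half-way; key flat on mat beyond packet, 58-95 mm across and up to 20 mm along from its middle; packet, star within 12 mm, star upright (horizontal distance between harmonica_mid and tin_mid below 0.015 m and angle between the y axis of harmonica and the y axis of tin, either way round below 0.25 rad and angle between each of harmonica_mid, stick_mid's own z axis and vertical below 0.12 rad and z of harmonica_mid in the frame of tin between 0.024 and 0.036 m and horizontal distance between stick_mid and packet_mid below 0.015 m and angle between the y axis of stick and the y axis of packet, either way round below 0.25 rad and z of stick_mid in the frame of packet between 0.008 and 0.016 m and horizontal distance between battery_mid and mat_mid below 0.015 m and angle between each of battery_mid, star_mid's own z axis and vertical below 0.1 rad and z of battery_mid in the frame of mat_mid between 0.017 and 0.029 m and (x of drum_key_mid in the frame of packet between 0.058 and 0.095 m or x of drum_key_mid in the frame of packet between -0.095 and -0.058 m) and y of drum_key_mid in the frame of packet between -0.02 and 0.02 m and horizontal distance between drum_key_mid and tin_mid above 0.21 m and z of drum_key_mid in the frame of mat_mid between 0 and 0.012 m and distance of each of packet_mid, star_mid from where it was at the start of the episode below 0.012 m and linear speed of each of harmonica, stick, battery, drum_key below 0.01 m/s and angular speed of each of harmonica, stick, battery, drum_key below 0.1 rad/s and contact force between each of harmonica, stick, battery, drum_key and the fingers below 0.05 N); the robot touches nothing.
It fails at once if the packet is dragged more than 12 mm (distance of packet_mid from where it was at the start of the episode above 0.012 m).
It fails at once if the star is pushed more than 12 mm (distance of star_mid from where it was at the start of the episode above 0.012 m).
It also fails if it takes over 102 s, if anything falls off the work surface, if the arm or the gripper's body presses on something with over 40 N, if the wrist force passes 120 N, or if a joint passes its speed limit or range.

## Working session

There is one attempt and no reset: what is moved stays moved. The work goes in short steps, Python scripts to look and compute and a tool call to move; the robot and the scene stay as the last step left them, time stands still between calls to the robot, and variables do not carry over. Pictures are saved under pics/ and viewed, at most 14 in all, crops included, and the job is handed in when it is done.

Besides the shell and the picture viewer there is one more tool, called after ">>>" in YAML: its name, and indented under it one key for each argument. jog_arm: Moves the arm, as the interface text tells. Shifts and turns lie within -1 to 1; 1 stands for 15 cm of shift or pi rad of turn. Its arguments: {"type":"object","properties":{"moves":{"type":"array","items":{"type":"object","properties":{"slide":{"type":"array","items":{"type":"number","minimum":-1,"maximum":1}},"dr":{"type":"array","items":{"type":"number","minimum":-1,"maximum":1}}}}},"claw":{"type":"number"},"grip_force":{"type":"number"}},"required":["moves"]}

```bash
mkdir -p pics
cat > h.py <<'E'
import numpy as np, cv2
from workcell import sensors, viewer, job
def shot(name, save=None):
    p=viewer.get_image(name)
    if save: cv2.imwrite('pics/'+save, p['frame'][:,:,::-1])
    return p
def cloud(p):
    z=p['z_map'].astype(float); r,c=np.mgrid[:z.shape[0],:z.shape[1]]
    P=np.stack([(c-p['cx'])/p['fx']*z, -(r-p['cy'])/p['fy']*z, -z],-1)
    M=np.linalg.inv(np.array(p['world_to_cam']))
    return P@M[:3,:3].T+M[:3,3]
def at(p,pt,h=None):
    """world point of pixel; on plane z=h, or depth"""
    M=np.linalg.inv(np.array(p['world_to_cam']))
    d=M[:3,:3]@np.array([(pt[0]-p['cx'])/p['fx'],-(pt[1]-p['cy'])/p['fy'],-1]); o=M[:3,3]
    if h is None: return o+d*float(p['z_map'][int(round(pt[1])),int(round(pt[0]))])
    return o+d*(h-o[2])/d[2]
E
python3 - <<'E'
from h import *
np.set_printoptions(precision=4,suppress=True)
o=sensors.get_obs(); print({k:o[k] for k in('t','tool_pos','tool_rot','finger_gap','force')})
for n in('top','scene'):
    p=shot(n,n+'0.png'); print(n,np.linalg.inv(np.array(p['world_to_cam']))[:3], p['fx'])
    for q in('harmonica_mid','stick_mid','battery_mid','drum_key_mid','tin_mid','packet_mid','mat_mid','star_mid'):
        t=viewer.tip_of(p,q)[:1]; b=viewer.search_frame(p,q)[:1]
        for a in t: print(q,a['conf'],np.array(a['point']),at(p,a['point']), at(p,a['point'],.01))
        for a in b: print('   box',a['conf'],np.array(a['box']))
E
```

```text
{'t': 0.0, 'tool_pos': array([0.1644, 0.6282, 0.1868]), 'tool_rot': array([-179.8987,    0.007 ,  165.3416]), 'finger_gap': 0.09163902547243964, 'force': array([-0.3871, -0.6944, -0.3123])}
top [[ 0.0038  0.9796 -0.2007  0.3232]
 [-1.      0.0042  0.0018 -0.0783]
 [ 0.0026  0.2007  0.9796  0.8945]] 402.41302611479495
harmonica_mid 0.84 [292.6 243.5] [ 0.4313 -0.1166  0.0299] [ 0.4338 -0.1175  0.01  ]
   box 0.88 [272.7 237.2 322.6 258.5]
stick_mid 0.54 [225.6 238.4] [0.4445 0.0307 0.0105] [0.4446 0.0308 0.01  ]
   box 0.66 [167.5 232.2 179.8 254.3]
battery_mid 0.5 [195.6 236.3] [0.4435 0.0897 0.0483] [0.449  0.0973 0.01  ]
   box 0.51 [189.1 226.2 205.2 241.4]
drum_key_mid 0.67 [172.7 240.9] [0.4383 0.1469 0.012 ] [0.4385 0.1475 0.01  ]
   box 0.64 [167.  230.8 181.3 252.3]
tin_mid 0.83 [375.7 247.2] [ 0.4251 -0.2981  0.0207] [ 0.4264 -0.3008  0.01  ]
   box 0.92 [361.3 226.8 391.  270.3]
packet_mid 0.77 [292.5 247.5] [ 0.4225 -0.1163  0.0314] [ 0.425  -0.1172  0.01  ]
   box 0.84 [279.6 221.9 310.  271.8]
mat_mid 0.6 [331.4 247.7] [ 0.4256 -0.2039  0.0034] [ 0.4249 -0.203   0.01  ]

[... 395 characters left out ...]
 268.6]
stick_mid 0.5 [240.6 217.3] [0.4371 0.0262 0.0096] [0.4369 0.026  0.01  ]
   box 0.72 [228.1 210.2 247.3 225.9]
battery_mid 0.47 [221.4 194.5] [0.4429 0.0836 0.0409] [0.4605 0.1037 0.01  ]
   box 0.49 [215.7 186.2 228.7 205.2]
tin_mid 0.63 [369.5 301.9] [ 0.4255 -0.304   0.0188] [ 0.4301 -0.3029  0.01  ]
   box 0.75 [342.4 276.1 392.1 332.8]
packet_mid 0.91 [291.2 256.8] [ 0.4135 -0.1288  0.0257] [ 0.4217 -0.1232  0.01  ]
   box 0.93 [267.  234.1 315.4 288.2]
mat_mid 0.86 [327.2 285.1] [ 0.4168 -0.2158 -0.0004] [ 0.4116 -0.2183  0.01  ]
   box 0.85 [241.4 221.5 424.3 361.1]
star_mid 0.68 [220.4 150.4] [0.546  0.1797 0.0395] [0.5669 0.2027 0.01  ]
   box 0.76 [210.9 141.6 226.4 159.2]
```

Run:
```python
import cv2
a=cv2.imread('pics/top0.png')[175:295,130:430]; cv2.imwrite('pics/top0c.png',cv2.resize(a,None,fx=2.66,fy=2.66,interpolation=cv2.INTER_CUBIC))
```

```text
(no output)
```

View pics/top0c.png

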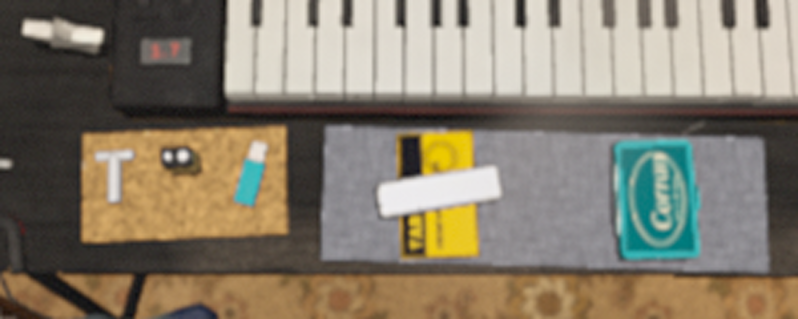

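View pics/scene0.png

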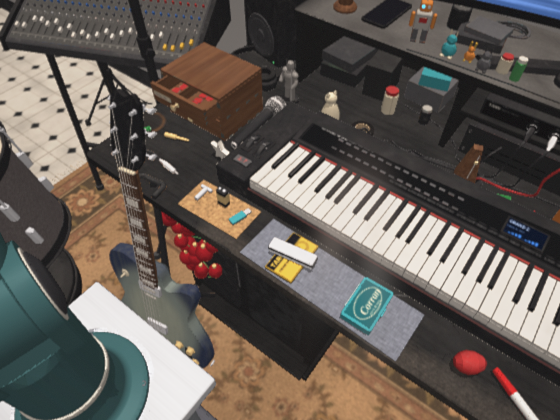

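```bash
cat > seg.py <<'E'
from h import *
np.set_printoptions(precision=4,suppress=True)
def rect(p,box,zlo,zhi,mask=None,h=None,draw=None):
    """min-area rect (world) of points within world box x0,x1,y0,y1 and z range"""
    W=cloud(p); m=(W[...,0]>box[0])&(W[...,0]<box[1])&(W[...,1]>box[2])&(W[...,1]<box[3])&(W[...,2]>zlo)&(W[...,2]<zhi)
    if mask is not None: m&=mask
    n,l,s,_=cv2.connectedComponentsWithStats(m.astype(np.uint8))
    if n<2: return None
    m=l==1+np.argmax(s[1:,4]); Q=W[m]
    (c,wh,a)=cv2.minAreaRect(Q[:,:2].astype(np.float32)*1000)
    a=a if wh[0]>wh[1] else a+90   # angle of long axis vs world x
    a=(a+90)%180-90
    C=np.cov(Q[:,:2].T); ev,V=np.linalg.eigh(C); pa=np.degrees(np.arctan2(V[1,1],V[0,1]))
    return dict(c=np.round(c,1),wh=np.round(sorted(wh),1),ang=round(a,1),pca=round((pa+90)%180-90,1),mean=Q.mean(0).round(4),zmed=np.median(Q[:,2]).round(4),n=len(Q))
E
python3 - <<'E'
from seg import *
for n in('top','scene'):
    p=shot(n); hsv=cv2.cvtColor(p['frame'],cv2.COLOR_RGB2HSV); H,S,V=[hsv[...,i] for i in range(3)]
    W=cloud(p); print(n)
    B=(.35,.5,-.2,-.03)
    print('harm',rect(p,B,.022,.05))
    print('packet yellow',rect(p,B,.004,.022,(H>18)&(H<32)&(S>150)))
    print('packet z',rect(p,B,.0075,.02))
    print('tin',rect(p,(.35,.5,-.38,-.22),.015,.04))
    P=(.36,.5,.0,.18)
    print('stick teal',rect(p,P,.002,.03,(H>80)&(H<100)&(S>90)))
    print('stick z',rect(p,(.36,.5,0,.07),.0075,.03))
    print('batt',rect(p,P,.042,.08)); print('batt lo',rect(p,P,.02,.08))
    print('key',rect(p,(.36,.5,.11,.18),.0085,.03))
    print('star',rect(p,(.5,.6,.14,.24),.02,.09))
    print('mat?',rect(p,(.34,.6,-.45,.0),.0015,.0065,(S<60)&(V>70)))
    g=lambda a,b,c,d: W[...,2][(W[...,0]>a)&(W[...,0]<b)&(W[...,1]>c)&(W[...,1]<d)]
    print('kb',[np.percentile(g(x,x+.03,-.4,0),[50,99]) for x in(.49,.52,.55,.6)],'left box',[np.percentile(g(x,x+.03,.06,.14),[50,99]) for x in(.47,.5,.53,.56,.6)])
    w=(W[...,1]>.1)&(W[...,1]<.4)&(W[...,2]>.05)&(W[...,0]>.25)&(W[...,0]<.5); print('headstock', W[w].min(0),W[w].max(0),w.sum())
E
```

```text
top
harm {'c': array([ 425.1, -120.2]), 'wh': array([ 28. , 101.5]), 'ang': -80.6, 'pca': np.float64(-80.6), 'mean': array([ 0.4242, -0.1196,  0.0304]), 'zmed': np.float64(0.0306), 'n': 580}
packet yellow {'c': array([ 392.6, -125.4]), 'wh': array([39.9, 56.5]), 'ang': -83.6, 'pca': np.float64(-86.5), 'mean': array([ 0.3929, -0.1269,  0.0107]), 'zmed': np.float64(0.0107), 'n': 427}
packet z {'c': array([ 393.4, -120.5]), 'wh': array([43.2, 73.1]), 'ang': -86.3, 'pca': np.float64(-80.5), 'mean': array([ 0.3922, -0.122 ,  0.0109]), 'zmed': np.float64(0.0108), 'n': 549}
tin {'c': array([ 419.6, -299.6]), 'wh': array([68.4, 96.3]), 'ang': -0.0, 'pca': np.float64(1.3), 'mean': array([ 0.4192, -0.2989,  0.0213]), 'zmed': np.float64(0.0213), 'n': 1341}
stick teal {'c': array([433.9,  35.3]), 'wh': array([15.3, 34.8]), 'ang': -14.8, 'pca': np.float64(-13.2), 'mean': array([0.4337, 0.0351, 0.0111]), 'zmed': np.float64(0.0111), 'n': 111}
stick z {'c': array([440.3,  34.1]), 'wh': array([18. , 52.1]), 'ang': -12.4, 'pca': np.float64(-13.8), 'mean': array([0.4377, 0.0347, 0.0107]), 'zmed': np.fl
[... 2863 characters left out ...]
med': np.float64(0.0108), 'n': 67}
star {'c': array([553.1, 190.7]), 'wh': array([13.7, 60.4]), 'ang': 84.5, 'pca': np.float64(83.2), 'mean': array([0.5509, 0.1872, 0.0379]), 'zmed': np.float64(0.0368), 'n': 153}
mat? {'c': array([ 420.8, -232.9]), 'wh': array([111.2, 155.8]), 'ang': 89.0, 'pca': np.float64(46.0), 'mean': array([ 0.4143, -0.222 ,  0.0026]), 'zmed': np.float64(0.0024), 'n': 1142}
kb [array([0.0618, 0.0727]), array([0.0696, 0.075 ]), array([0.0703, 0.0831]), array([0.0703, 0.0831])] left box [array([-0.3059,  0.0714]), array([0.0705, 0.0746]), array([0.0706, 0.0748]), array([0.0722, 0.0839]), array([0.0709, 0.0801])]
headstock [0.321  0.1003 0.0502] [0.4998 0.3253 0.2547] 3198
```

```bash
cat > mv.py <<'E'
import sys
from h import *
from scipy.spatial.transform import Rotation as R
np.set_printoptions(precision=4,suppress=True)
def Rt(yaw): return R.from_euler('xyz',[180,0,yaw],degrees=True)
def rel(p0,yaw0,targets):
    """targets: (x,y,z,yaw) -> slide, dr numbers, relative to commanded p0,yaw0 (pointing down)"""
    A=Rt(yaw0)
    for t in targets:
        s=A.inv().apply(np.array(t[:3])-p0)/.15; d=(A.inv()*Rt(t[3])).as_rotvec()/np.pi
        print(t,'slide',s.round(3).tolist(),'dr',d.round(3).tolist())
E
python3 - <<'E'
from seg import *
from mv import rel
for n in('top','scene'):
    p=shot(n)
    print('batt top',rect(p,(.36,.474,.06,.13),.044,.08)); print('batt',rect(p,(.36,.474,.06,.13),.02,.08))
    W=cloud(p)
    for z in(.05,.1,.15,.2):
        w=(W[...,1]>.14)&(W[...,1]<.4)&(W[...,2]>z)&(W[...,2]<z+.05)&(W[...,0]>.2)&(W[...,0]<.47); Q=W[w]
        if len(Q): print('hs',z,np.percentile(Q,1,axis=0),np.percentile(Q,99,axis=0),len(Q))
rel(np.array([.165,.629,.188]),165.34,[(.165,.629,.36,165.34),(.3,.5,.36,140),(.42,.35,.36,120),(.43,.1,.3,110),(.425,-.12,.15,99.4)])
E
```

```text
batt top {'c': array([448.6,  90.1]), 'wh': array([16.2, 25.2]), 'ang': -80.6, 'pca': np.float64(-84.3), 'mean': array([0.4483, 0.0897, 0.049 ]), 'zmed': np.float64(0.049), 'n': 96}
batt {'c': array([448.4,  89.4]), 'wh': array([17.2, 25.6]), 'ang': -86.7, 'pca': np.float64(-83.6), 'mean': array([0.4472, 0.0881, 0.045 ]), 'zmed': np.float64(0.0477), 'n': 130}
hs 0.05 [0.323  0.2318 0.0509] [0.3522 0.2744 0.0998] 276
hs 0.1 [0.3349 0.2097 0.1006] [0.3901 0.2985 0.1491] 634
hs 0.15 [0.3549 0.2148 0.1508] [0.4072 0.3028 0.1996] 873
hs 0.2 [0.3743 0.2198 0.201 ] [0.4239 0.3245 0.2496] 1197
batt top {'c': array([447.5,  88.4]), 'wh': array([17. , 26.4]), 'ang': 89.2, 'pca': np.float64(-86.4), 'mean': array([0.4475, 0.0869, 0.0474]), 'zmed': np.float64(0.0473), 'n': 68}
batt {'c': array([447.3,  87.6]), 'wh': array([17.4, 27.9]), 'ang': 89.2, 'pca': np.float64(-75.2), 'mean': array([0.4456, 0.0839, 0.0391]), 'zmed': np.float64(0.0421), 'n': 159}
hs 0.05 [0.3246 0.229  0.0509] [0.3555 0.274  0.099 ] 404
hs 0.1 [0.3365 0.207  0.1008] [0.3863 0.2978 0.1496] 742
hs 0.15 [0.3548 0.2124 0.1505] [0.4049 0.3012 0.1993] 910
hs 0.2 [0.3732 0.2174 0.2008] [0.4224 0.3177 0.2492] 961
(0.165, 0.629, 0.36, 165.34) slide [0.0, 0.0, -1.147] dr [0.0, 0.0, 0.0]
(0.3, 0.5, 0.36, 140) slide [-1.088, -0.604, -1.147] dr [-0.0, -0.0, 0.141]
(0.42, 0.35, 0.36, 120) slide [-2.115, -1.369, -1.147] dr [-0.0, -0.0, 0.252]
(0.43, 0.1, 0.3, 110) slide [-2.602, -2.965, -0.747] dr [-0.0, -0.0, 0.307]
(0.425, -0.12, 0.15, 99.4) slide [-2.941, -4.392, 0.253] dr [-0.0, -0.0, 0.366]
```

```bash
cat >> mv.py <<'E'
def calls(p0,yaw0,cs):
    """cs: list of calls, each a list of (x,y,z,yaw)"""
    p0=np.array(p0,float)
    for i,c in enumerate(cs):
        print('call',i); rel(p0,yaw0,c); p0=np.array(c[-1][:3]); yaw0=c[-1][3]
E
python3 - <<'E'
from mv import *
calls([.165,.629,.188],165.3,[[(.165,.629,.336,165.3),(.23,.53,.336,150)],[(.32,.42,.336,135)],[(.41,.3,.336,115)],[(.425,.155,.336,99.4)],[(.425,.01,.3,99.4)],[(.425,-.12,.18,99.4)],[(.425,-.12,.08,99.4)]])
E
```

```text
call 0
(0.165, 0.629, 0.336, 165.3) slide [0.0, 0.0, -0.987] dr [0.0, 0.0, 0.0]
(0.23, 0.53, 0.336, 150) slide [-0.587, -0.528, -0.987] dr [-0.0, -0.0, 0.085]
call 1
(0.32, 0.42, 0.336, 135) slide [-0.886, -0.335, -0.0] dr [0.0, -0.0, 0.083]
call 2
(0.41, 0.3, 0.336, 115) slide [-0.99, -0.141, -0.0] dr [-0.0, -0.0, 0.111]
call 3
(0.425, 0.155, 0.336, 99.4) slide [-0.918, -0.318, -0.0] dr [-0.0, -0.0, 0.087]
call 4
(0.425, 0.01, 0.3, 99.4) slide [-0.954, -0.158, 0.24] dr [0.0, 0.0, 0.0]
call 5
(0.425, -0.12, 0.18, 99.4) slide [-0.855, -0.142, 0.8] dr [0.0, 0.0, 0.0]
call 6
(0.425, -0.12, 0.08, 99.4) slide [0.0, -0.0, 0.667] dr [0.0, 0.0, 0.0]
```

>>> jog_arm:
  moves:
    - {"slide": [0, 0, -0.33], "dr": [0, 0, 0]}
    - {"slide": [0, 0, -0.66], "dr": [0, 0, 0]}
    - {"slide": [0, 0, -0.98], "dr": [0, 0, 0]}
    - {"slide": [0, 0, -0.98], "dr": [0, 0, 0]}
  claw: 0.1
  grip_force: 15

```text
t: 2.3
tool_pos: [0.1653, 0.6322, 0.3432]
tool_rot: [179.2, -0.0, 165.3]
force: [0.1, 0.6, -0.4]
finger_gap: 0.0621
finger_force: 0.0
```

>>> jog_arm:
  moves:
    - {"slide": [-0.29, -0.26, 0], "dr": [0, 0, 0.045]}
    - {"slide": [-0.59, -0.53, 0], "dr": [0, 0, 0.085]}
    - {"slide": [-0.59, -0.53, 0], "dr": [0, 0, 0.085]}
    - {"slide": [-0.59, -0.53, 0], "dr": [0, 0, 0.085]}

```text
t: 2.7
tool_pos: [0.2324, 0.5274, 0.3353]
tool_rot: [180.0, 0.0, 149.8]
force: [-0.3, 0.6, -0.6]
finger_gap: 0.0504
finger_force: 0.0
```

>>> jog_arm:
  moves:
    - {"slide": [-0.3, -0.11, 0], "dr": [0, 0, 0.04]}
    - {"slide": [-0.6, -0.22, 0], "dr": [0, 0, 0.083]}
    - {"slide": [-0.886, -0.335, 0], "dr": [0, 0, 0.083]}
    - {"slide": [-0.886, -0.335, 0], "dr": [0, 0, 0.083]}

```text
t: 3.1
tool_pos: [0.324, 0.4162, 0.3351]
tool_rot: [179.9, 0.1, 134.7]
force: [-0.1, 0.8, 0.7]
finger_gap: 0.0506
finger_force: 0.0
```

>>> jog_arm:
  moves:
    - {"slide": [-0.3, -0.05, 0], "dr": [0, 0, 0.04]}
    - {"slide": [-0.6, -0.09, 0], "dr": [0, 0, 0.08]}
    - {"slide": [-0.99, -0.14, 0], "dr": [0, 0, 0.111]}
    - {"slide": [-0.99, -0.14, 0], "dr": [0, 0, 0.111]}
    - {"slide": [-0.99, -0.14, 0], "dr": [0, 0, 0.111]}

```text
t: 3.6
tool_pos: [0.4108, 0.3005, 0.3348]
tool_rot: [180.0, -0.0, 115.1]
force: [-0.6, 0.8, -0.1]
finger_gap: 0.0508
finger_force: 0.0
```

>>> jog_arm:
  moves:
    - {"slide": [-0.3, -0.11, 0], "dr": [0, 0, 0.04]}
    - {"slide": [-0.6, -0.21, 0], "dr": [0, 0, 0.087]}
    - {"slide": [-0.918, -0.318, 0], "dr": [0, 0, 0.087]}
    - {"slide": [-0.918, -0.318, 0], "dr": [0, 0, 0.087]}
    - {"slide": [-0.918, -0.318, 0], "dr": [0, 0, 0.087]}
    - {"slide": [-0.918, -0.318, 0], "dr": [0, 0, 0.087]}

```text
t: 4.2
tool_pos: [0.425, 0.1581, 0.3347]
tool_rot: [-180.0, -0.0, 99.8]
force: [-0.2, 0.1, -0.5]
finger_gap: 0.0508
finger_force: 0.0
```

>>> jog_arm:
  moves:
    - {"slide": [-0.32, -0.05, 0.08], "dr": [0, 0, 0]}
    - {"slide": [-0.64, -0.1, 0.16], "dr": [0, 0, 0]}
    - {"slide": [-0.954, -0.158, 0.24], "dr": [0, 0, 0]}
    - {"slide": [-0.954, -0.158, 0.24], "dr": [0, 0, 0]}
    - {"slide": [-0.954, -0.158, 0.24], "dr": [0, 0, 0]}
    - {"slide": [-0.954, -0.158, 0.24], "dr": [0, 0, 0]}

```text
t: 4.8
tool_pos: [0.4262, 0.0125, 0.2989]
tool_rot: [180.0, 0.0, 99.7]
force: [0.4, -0.3, -0.1]
finger_gap: 0.0509
finger_force: 0.0
```

>>> jog_arm:
  moves:
    - {"slide": [-0.28, -0.05, 0.27], "dr": [0, 0, 0]}
    - {"slide": [-0.57, -0.09, 0.53], "dr": [0, 0, 0]}
    - {"slide": [-0.855, -0.142, 0.8], "dr": [0, 0, 0]}
    - {"slide": [-0.855, -0.142, 0.8], "dr": [0, 0, 0]}
    - {"slide": [-0.855, -0.142, 0.8], "dr": [0, 0, 0]}
    - {"slide": [-0.855, -0.142, 0.8], "dr": [0, 0, 0]}
    - {"slide": [-0.855, -0.142, 0.8], "dr": [0, 0, 0]}
    - {"slide": [-0.855, -0.142, 0.8], "dr": [0, 0, 0]}

```text
t: 5.6
tool_pos: [0.4271, -0.1185, 0.1797]
tool_rot: [179.9, -0.0, 99.6]
force: [0.1, -0.7, 0.3]
finger_gap: 0.0504
finger_force: 0.0
```

Run:
```python
from mv import *
calls([.4271,-.1185,.1797],99.6,[[(.425,-.1205,.055,99.4)],[(.425,-.1205,.0145,99.4)]])
```

```text
call 0
(0.425, -0.1205, 0.055, 99.4) slide [-0.011, -0.016, 0.831] dr [0.0, -0.0, 0.001]
call 1
(0.425, -0.1205, 0.0145, 99.4) slide [0.0, -0.0, 0.27] dr [0.0, 0.0, 0.0]
```

>>> jog_arm:
  moves:
    - {"slide": [-0.011, -0.016, 0.25], "dr": [0, 0, 0]}
    - {"slide": [-0.011, -0.016, 0.5], "dr": [0, 0, 0]}
    - {"slide": [-0.011, -0.016, 0.72], "dr": [0, 0, 0]}
    - {"slide": [-0.011, -0.016, 0.83], "dr": [0, 0, 0]}
    - {"slide": [-0.011, -0.016, 0.83], "dr": [0, 0, 0]}
    - {"slide": [-0.011, -0.016, 0.83], "dr": [0, 0, 0]}

```text
t: 6.2
tool_pos: [0.4246, -0.1217, 0.055]
tool_rot: [179.9, -0.0, 99.5]
force: [1.1, 0.7, 0.4]
finger_gap: 0.0506
finger_force: 0.0
```

>>> jog_arm:
  moves:
    - {"slide": [0, 0, 0.09], "dr": [0, 0, 0]}
    - {"slide": [0, 0, 0.18], "dr": [0, 0, 0]}
    - {"slide": [0, 0, 0.25], "dr": [0, 0, 0]}
    - {"slide": [0, 0, 0.265], "dr": [0, 0, 0]}
    - {"slide": [0, 0, 0.265], "dr": [0, 0, 0]}
    - {"slide": [0, 0, 0.265], "dr": [0, 0, 0]}

```text
t: 6.8
tool_pos: [0.4244, -0.1221, 0.0152]
tool_rot: [179.9, 0.0, 99.5]
force: [0.6, 0.2, -0.6]
finger_gap: 0.0506
finger_force: 0.0
```

Close with a moderate force, then lift straight up.

>>> jog_arm:
  moves:
    - {"slide": [0, 0, 0]}
    - {"slide": [0, 0, 0]}
    - {"slide": [0, 0, 0]}
    - {"slide": [0, 0, 0]}
    - {"slide": [0, 0, 0]}
    - {"slide": [0, 0, 0]}
  claw: -1
  grip_force: 15

```text
invalid input
```

>>> jog_arm:
  moves:
    - {"slide": [0, 0, -0.05]}
    - {"slide": [0, 0, -0.12]}
    - {"slide": [0, 0, -0.25]}
    - {"slide": [0, 0, -0.4]}
    - {"slide": [0, 0, -0.55]}
    - {"slide": [0, 0, -0.7]}
    - {"slide": [0, 0, -0.7]}
    - {"slide": [0, 0, -0.7]}

```text
invalid input
```

```bash
cat > look.py <<'E'
from seg import *
import sys
p=shot('top',sys.argv[1]); hsv=cv2.cvtColor(p['frame'],cv2.COLOR_RGB2HSV); H,S,V=[hsv[...,i] for i in range(3)]
a=p['frame'][175:295,130:430,::-1]; cv2.imwrite('pics/'+sys.argv[1],cv2.resize(a,None,fx=2.66,fy=2.66,interpolation=cv2.INTER_CUBIC))
print(sensors.get_obs()['tool_pos'],sensors.get_obs()['tool_rot'])
B=(.34,.49,-.2,-.03)
for n in('top','scene'):
    if n=='scene': p=shot(n)
    print(n,'packet',rect(p,(.34,.484,-.2,-.07),.0075,.016)); print('harm',rect(p,(.34,.484,-.38,-.03),.03 if 0 else .036,.25)); print('tin',rect(p,(.34,.484,-.38,-.22),.015,.03))
E
python3 look.py a1.png
```

```text
[ 0.4244 -0.1222  0.0151] [179.9276   0.0114  99.4568]
top packet {'c': array([ 375.4, -151.3]), 'wh': array([1.5, 6.3]), 'ang': -45.5, 'pca': np.float64(-45.7), 'mean': array([ 0.3755, -0.1512,  0.0106]), 'zmed': np.float64(0.0107), 'n': 5}
harm {'c': array([ 361.5, -138.7]), 'wh': array([47.1, 50. ]), 'ang': 8.2, 'pca': np.float64(-33.9), 'mean': array([ 0.3558, -0.146 ,  0.1703]), 'zmed': np.float64(0.1724), 'n': 358}
tin {'c': array([ 419.7, -299.6]), 'wh': array([69.4, 96.5]), 'ang': 0.1, 'pca': np.float64(1.0), 'mean': array([ 0.4192, -0.2988,  0.0214]), 'zmed': np.float64(0.0214), 'n': 1342}
scene packet {'c': array([ 394.8, -129.9]), 'wh': array([47.4, 76.2]), 'ang': -86.9, 'pca': np.float64(-65.8), 'mean': array([ 0.3917, -0.1298,  0.0098]), 'zmed': np.float64(0.0095), 'n': 495}
harm {'c': array([ 410.1, -126.4]), 'wh': array([ 70.7, 145.1]), 'ang': 4.8, 'pca': np.float64(-4.2), 'mean': array([ 0.3912, -0.1377,  0.1823]), 'zmed': np.float64(0.1723), 'n': 2484}
tin {'c': array([ 420.2, -302. ]), 'wh': array([68.7, 97.6]), 'ang': 1.9, 'pca': np.float64(1.2), 'mean': array([ 0.4176, -0.3019,  0.0203]), 'zmed': np.float64(0.0204), 'n': 1657}
```

View pics/a1.png

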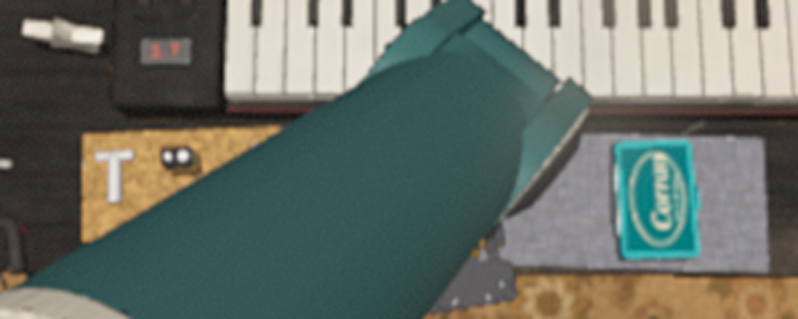

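The arm hides the packet from the top camera (pixels ~(100–590, 0–300) of the crop); the tin at (655,198) is clear. Moves need "dr" as well; repeat.

>>> jog_arm:
  moves:
    - {"slide": [0, 0, 0], "dr": [0, 0, 0]}
    - {"slide": [0, 0, 0], "dr": [0, 0, 0]}
    - {"slide": [0, 0, 0], "dr": [0, 0, 0]}
    - {"slide": [0, 0, 0], "dr": [0, 0, 0]}
    - {"slide": [0, 0, 0], "dr": [0, 0, 0]}
    - {"slide": [0, 0, 0], "dr": [0, 0, 0]}
  claw: -1
  grip_force: 15

```text
t: 7.5
tool_pos: [0.4238, -0.1221, 0.0145]
tool_rot: [180.0, -0.0, 99.5]
force: [1.1, -0.3, 0.2]
finger_gap: 0.0047
finger_force: 0.0
```

>>> jog_arm:
  moves:
    - {"slide": [0, 0, -0.03], "dr": [0, 0, 0]}
    - {"slide": [0, 0, -0.08], "dr": [0, 0, 0]}
    - {"slide": [0, 0, -0.16], "dr": [0, 0, 0]}
    - {"slide": [0, 0, -0.28], "dr": [0, 0, 0]}
    - {"slide": [0, 0, -0.42], "dr": [0, 0, 0]}
    - {"slide": [0, 0, -0.56], "dr": [0, 0, 0]}
    - {"slide": [0, 0, -0.7], "dr": [0, 0, 0]}
    - {"slide": [0, 0, -0.7], "dr": [0, 0, 0]}
    - {"slide": [0, 0, -0.7], "dr": [0, 0, 0]}

```text
t: 8.4
tool_pos: [0.4241, -0.1217, 0.1201]
tool_rot: [179.9, -0.0, 99.5]
force: [0.5, 0.6, -0.2]
finger_gap: 0.0006
finger_force: 0.0
```

Run:
```python
from seg import *
p=shot('scene'); a=p['frame'][150:350,170:440,::-1]; cv2.imwrite('pics/s2.png',cv2.resize(a,None,fx=2.9,fy=2.9,interpolation=cv2.INTER_CUBIC))
print(rect(p,(.34,.48,-.2,-.03),.022,.04))
```

```text
{'c': array([ 424.3, -123.9]), 'wh': array([ 28.1, 101. ]), 'ang': -81.1, 'pca': np.float64(-80.3), 'mean': array([ 0.4235, -0.1255,  0.0287]), 'zmed': np.float64(0.029), 'n': 593}
```

View pics/s2.png

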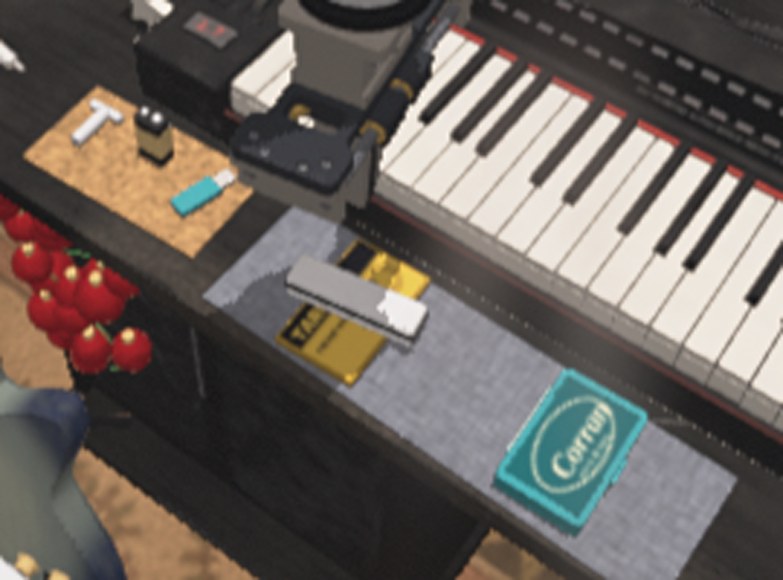

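Run:
```python
from seg import *
p=shot('scene'); W=cloud(p)
M=np.array(p['world_to_cam'])
def pr(q):
    c=M[:3,:3]@np.array(q)+M[:3,3]; return [p['cx']+p['fx']*c[0]/-c[2], p['cy']-p['fy']*c[1]/-c[2], -c[2]]
print('TCP px',pr([.424,-.122,.12]),'crop',[(a-b)*2.9 for a,b in zip(pr([.424,-.122,.12])[:2],(170,150))], 'behind 88',pr([.424,-.122,.208]))
for u,v in((300,200),(350,200),(330,190),(270,170),(300,150),(390,90),(330,60),(360,150)):
    c,r=int(170+u/2.9),int(150+v/2.9); print((u,v),W[r,c])
print(sensors.get_obs())
p=shot('top'); W=cloud(p)
```

```text
TCP px [np.float64(292.5364312816689), np.float64(224.0050909529149), np.float64(0.8169558476266338)] crop [np.float64(355.3556507168398), np.float64(214.61476376345323)] behind 88 [np.float64(293.6247741195984), np.float64(193.4183718034804), np.float64(0.7487265168459689)]
(300, 200) [ 0.3381 -0.1445  0.2467]
(350, 200) [ 0.41   -0.1257  0.1561]
(330, 190) [ 0.3352 -0.1656  0.2736]
(270, 170) [ 0.3286 -0.1337  0.2724]
(300, 150) [ 0.3451 -0.1396  0.2771]
(390, 90) [ 0.4204 -0.1437  0.2574]
(330, 60) [ 0.3832 -0.1294  0.305 ]
(360, 150) [ 0.3814 -0.1524  0.2512]
{'t': 8.5, 'joint_pos': array([-27.6046,  14.4698,  45.2743, 125.8139, -14.5694,  44.8847,
        36.662 ]), 'qd': array([ 0.4286,  0.8744, -0.2425,  0.0579,  0.1079,  0.0146, -0.0456]), 'joint_efforts': array([ -0.0859, -26.9635,   4.1867, -19.1728,  -0.0266,   0.0507,
        -0.0006]), 'tool_pos': array([ 0.4233, -0.1218,  0.1191]), 'tool_rot': array([-179.951 ,   -0.0234,   99.4715]), 'force': array([-0.5485, -0.8596,  1.0233]), 'torque': array([-0.0741,  0.0546, -0.0071]), 'finger_force': 0.0, 'finger_gap': 0.00028110327795315176}
```

Run:
```python
from seg import *
for n in('scene','top'):
    p=shot(n); W=cloud(p)
    m=(np.hypot(W[...,0]-.424,W[...,1]+.122)<.05)&(W[...,2]>.045)
    Q=W[m]; print(n,len(Q))
    if len(Q):
        Q=Q[np.argsort(Q[:,2])]; print(Q[:40:4])
        for lo in np.arange(.04,.26,.02):
            k=Q[(Q[:,2]>=lo)&(Q[:,2]<lo+.02)]
            if len(k): print(round(lo,2),len(k),k.min(0),k.max(0))
p=shot('scene')
a=p['frame'][160:260,230:340,::-1]; cv2.imwrite('pics/s3.png',cv2.resize(a,None,fx=5.8,fy=5.8,interpolation=cv2.INTER_CUBIC))
```

```text
scene 7170
[[ 0.4199 -0.1321  0.1448]
 [ 0.4126 -0.1329  0.1473]
 [ 0.432  -0.13    0.1485]
 [ 0.409  -0.1243  0.1501]
 [ 0.4106 -0.1275  0.1511]
 [ 0.4361 -0.1291  0.1524]
 [ 0.4154 -0.1328  0.1532]
 [ 0.4086 -0.1245  0.1538]
 [ 0.4104 -0.1254  0.1555]
 [ 0.4124 -0.1328  0.1563]]
0.14 48 [ 0.4084 -0.1336  0.1448] [ 0.4361 -0.1235  0.1599]
0.16 69 [ 0.4077 -0.1349  0.16  ] [ 0.4374 -0.124   0.18  ]
0.18 39 [ 0.4066 -0.1356  0.1804] [ 0.4329 -0.1301  0.1968]
0.2 2 [ 0.4045 -0.1306  0.2102] [ 0.4055 -0.1299  0.2114]
0.22 63 [ 0.3895 -0.1577  0.2288] [ 0.4573 -0.1077  0.2399]
0.24 402 [ 0.3752 -0.1585  0.2401] [ 0.4712 -0.1069  0.2592]
top 5715
[[ 0.4442 -0.1599  0.4776]
 [ 0.4683 -0.1144  0.4857]
 [ 0.4574 -0.1383  0.4886]
 [ 0.4538 -0.1443  0.4896]
 [ 0.4439 -0.1597  0.4899]
 [ 0.4352 -0.1552  0.4902]
 [ 0.4675 -0.1139  0.4909]
 [ 0.4637 -0.1221  0.4925]
 [ 0.4463 -0.1561  0.4929]
 [ 0.4654 -0.1178  0.4938]]
```

View pics/s3.png

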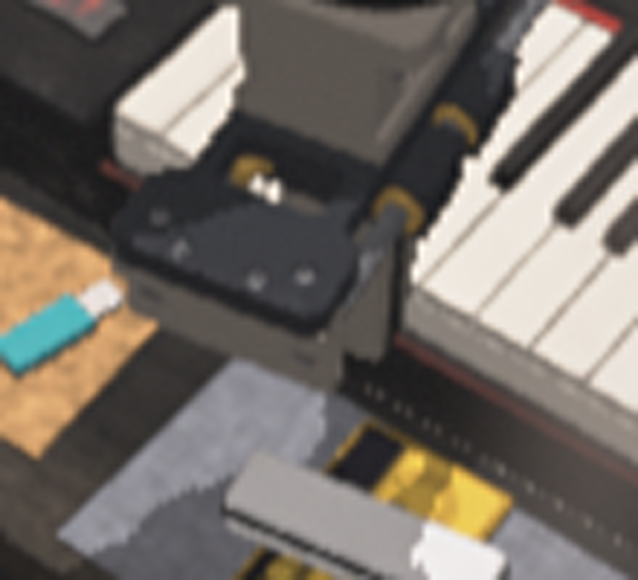

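Run:
```python
from mv import *
calls([.4238,-.1218,.1194],99.5,[[(.424,-.122,.005,99.4)],[(.424,-.122,-.0065,99.4)]])
```

```text
call 0
(0.424, -0.122, 0.005, 99.4) slide [-0.002, 0.001, 0.763] dr [0.0, -0.0, 0.001]
call 1
(0.424, -0.122, -0.0065, 99.4) slide [0.0, -0.0, 0.077] dr [0.0, 0.0, 0.0]
```

>>> jog_arm:
  moves:
    - {"slide": [0, 0, 0], "dr": [0, 0, 0]}
    - {"slide": [0, 0, 0], "dr": [0, 0, 0]}
    - {"slide": [0, 0, 0], "dr": [0, 0, 0]}
    - {"slide": [0, 0, 0.2], "dr": [0, 0, 0]}
    - {"slide": [0, 0, 0.4], "dr": [0, 0, 0]}
    - {"slide": [0, 0, 0.6], "dr": [0, 0, 0]}
    - {"slide": [0, 0, 0.7], "dr": [0, 0, 0]}
    - {"slide": [0, 0, 0.76], "dr": [0, 0, 0]}
    - {"slide": [0, 0, 0.76], "dr": [0, 0, 0]}
  claw: 0.1

```text
t: 9.6
tool_pos: [0.4232, -0.1222, 0.0048]
tool_rot: [-179.9, -0.0, 99.4]
force: [0.2, 0.8, 0.2]
finger_gap: 0.0507
finger_force: 0.0
```

```bash
cat > tip.py <<'E'
from seg import *
o=sensors.get_obs(); t=o['tool_pos']; print(o['t'],t,o['tool_rot'],o['finger_gap'],o['force'])
p=shot('scene'); W=cloud(p)
m=(np.hypot(W[...,0]-t[0],W[...,1]-t[1])<.05)&(W[...,2]>t[2]+.05); Q=W[m]
m=(np.hypot(W[...,0]-t[0],W[...,1]-t[1])<.05)&(W[...,2]>t[2]+.095)
k=Q[:,2]-t[2]; print('rel z hist',np.histogram(k,np.arange(.05,.15,.005)))
E
python3 tip.py
```

```text
9.6 [ 0.4232 -0.1222  0.0048] [-179.8998   -0.0144   99.4396] 0.050730488527424136 [0.2456 0.7669 0.2326]
rel z hist (array([  9,   9,   8,   6,   1,   1,   1,   1,   1,   1,   1,   1,   1,
         4,  12,  62,  74, 135,   0]), array([0.05 , 0.055, 0.06 , 0.065, 0.07 , 0.075, 0.08 , 0.085, 0.09 ,
       0.095, 0.1  , 0.105, 0.11 , 0.115, 0.12 , 0.125, 0.13 , 0.135,
       0.14 , 0.145]))
```

>>> jog_arm:
  moves:
    - {"slide": [0, 0, 0.03], "dr": [0, 0, 0]}
    - {"slide": [0, 0, 0.06], "dr": [0, 0, 0]}
    - {"slide": [0, 0, 0.075], "dr": [0, 0, 0]}
    - {"slide": [0, 0, 0.075], "dr": [0, 0, 0]}
    - {"slide": [0, 0, 0.075], "dr": [0, 0, 0]}

```text
t: 10.15
tool_pos: [0.4239, -0.122, -0.0056]
tool_rot: [180.0, -0.0, 99.5]
force: [0.8, -0.1, -0.0]
finger_gap: 0.0504
finger_force: 0.0
```

Run:
```python
from seg import *
o=sensors.get_obs(); print(o['tool_pos'],o['force'])
p=shot('scene'); W=cloud(p)
a=p['frame'][200:290,230:340,::-1]; cv2.imwrite('pics/s4.png',cv2.resize(a,None,fx=6,fy=6,interpolation=cv2.INTER_CUBIC))
```

```text
[ 0.4239 -0.122  -0.0056] [ 0.8411 -0.1191 -0.0152]
```

View pics/s4.png

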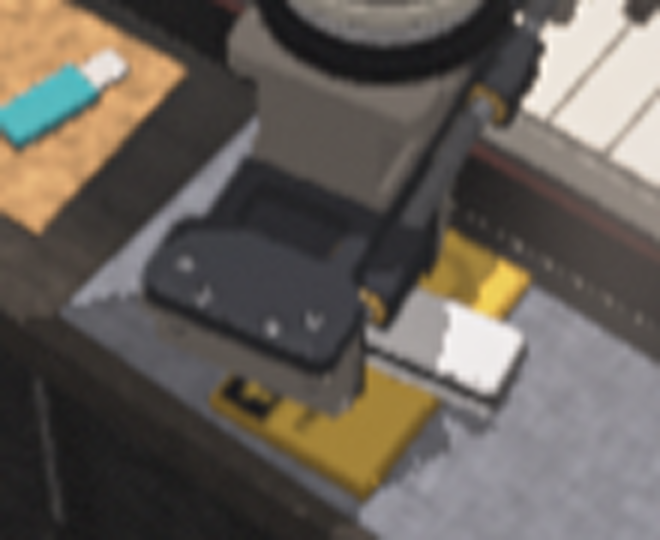

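The finger's lower edge at (345,400) is just above the packet, and the harmonica end at (480,350) sticks out between the fingers. Closing.

>>> jog_arm:
  moves:
    - {"slide": [0, 0, 0.075], "dr": [0, 0, 0]}
    - {"slide": [0, 0, 0.075], "dr": [0, 0, 0]}
    - {"slide": [0, 0, 0.02], "dr": [0, 0, 0]}
    - {"slide": [0, 0, 0.02], "dr": [0, 0, 0]}
    - {"slide": [0, 0, 0.02], "dr": [0, 0, 0]}
    - {"slide": [0, 0, 0.02], "dr": [0, 0, 0]}
  claw: -1
  grip_force: 15

```text
t: 10.8
tool_pos: [0.4243, -0.1224, -0.0082]
tool_rot: [179.9, -0.0, 99.4]
force: [-3.2, 0.1, 17.8]
finger_gap: 0.027
finger_force: 15.0
```

>>> jog_arm:
  moves:
    - {"slide": [0, 0, -0.03], "dr": [0, 0, 0]}
    - {"slide": [0, 0, -0.05], "dr": [0, 0, 0]}
    - {"slide": [0, 0, -0.12], "dr": [0, 0, 0]}
    - {"slide": [0, 0, -0.25], "dr": [0, 0, 0]}
    - {"slide": [0, 0, -0.4], "dr": [0, 0, 0]}
    - {"slide": [0, 0, -0.55], "dr": [0, 0, 0]}
    - {"slide": [0, 0, -0.55], "dr": [0, 0, 0]}
    - {"slide": [0, 0, -0.55], "dr": [0, 0, 0]}

```text
t: 11.6
tool_pos: [0.424, -0.1216, 0.0739]
tool_rot: [179.9, -0.0, 99.5]
force: [-0.2, 0.2, -0.7]
finger_gap: 0.0272
finger_force: 15.0
```

Run:
```python
from seg import *
o=sensors.get_obs(); t=o['tool_pos']; print(t,o['tool_rot'],o['force'],o['finger_gap'])
p=shot('scene'); W=cloud(p)
print('packet',rect(p,(.34,.484,-.2,-.06),.007,.016)); 
a=p['frame'][180:300,230:400,::-1]; cv2.imwrite('pics/s5.png',cv2.resize(a,None,fx=4.6,fy=4.6,interpolation=cv2.INTER_CUBIC))
from mv import *
calls(t,o['tool_rot'][2],[[(.42,-.20,.115,55)],[(.42,-.3,.075,1)]])
```

```text
[ 0.424  -0.1216  0.0739] [179.9429  -0.0167  99.5108] [-0.1537  0.2064 -0.7161] 0.02716533552595383
packet {'c': array([ 424.1, -122.8]), 'wh': array([ 65.4, 105.8]), 'ang': 2.2, 'pca': np.float64(-6.7), 'mean': array([ 0.4153, -0.1252,  0.0095]), 'zmed': np.float64(0.0094), 'n': 1157}
call 0
(0.42, -0.2, 0.115, 55) slide [-0.511, -0.113, -0.274] dr [0.0, -0.0, 0.247]
call 1
(0.42, -0.3, 0.075, 1) slide [-0.546, 0.382, 0.267] dr [0.0, -0.0, 0.3]
```

View pics/s5.png

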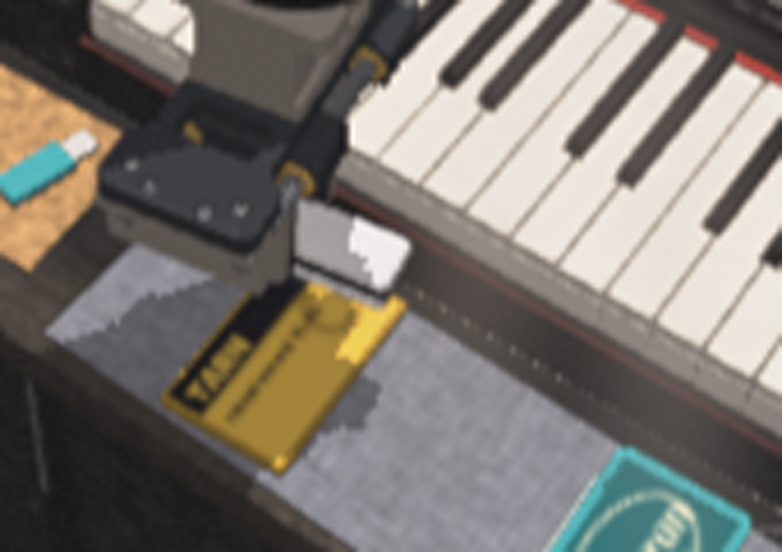

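>>> jog_arm:
  moves:
    - {"slide": [-0.05, 0, -0.27], "dr": [0, 0, 0.04]}
    - {"slide": [-0.15, -0.03, -0.27], "dr": [0, 0, 0.08]}
    - {"slide": [-0.25, -0.06, -0.27], "dr": [0, 0, 0.12]}
    - {"slide": [-0.35, -0.08, -0.27], "dr": [0, 0, 0.165]}
    - {"slide": [-0.45, -0.1, -0.27], "dr": [0, 0, 0.205]}
    - {"slide": [-0.51, -0.113, -0.27], "dr": [0, 0, 0.247]}
    - {"slide": [-0.51, -0.113, -0.27], "dr": [0, 0, 0.247]}
    - {"slide": [-0.51, -0.113, -0.27], "dr": [0, 0, 0.247]}

```text
t: 12.45
tool_pos: [0.4189, -0.1999, 0.1134]
tool_rot: [-179.9, 0.1, 55.2]
force: [-0.6, 0.3, -1.3]
finger_gap: 0.0275
finger_force: 15.0
```

>>> jog_arm:
  moves:
    - {"slide": [-0.05, 0.04, 0.02], "dr": [0, 0, 0.04]}
    - {"slide": [-0.14, 0.1, 0.07], "dr": [0, 0, 0.08]}
    - {"slide": [-0.24, 0.17, 0.12], "dr": [0, 0, 0.12]}
    - {"slide": [-0.34, 0.24, 0.17], "dr": [0, 0, 0.165]}
    - {"slide": [-0.44, 0.31, 0.22], "dr": [0, 0, 0.21]}
    - {"slide": [-0.546, 0.382, 0.267], "dr": [0, 0, 0.255]}
    - {"slide": [-0.546, 0.382, 0.267], "dr": [0, 0, 0.3]}
    - {"slide": [-0.546, 0.382, 0.267], "dr": [0, 0, 0.3]}
    - {"slide": [-0.546, 0.382, 0.267], "dr": [0, 0, 0.3]}
    - {"slide": [-0.546, 0.382, 0.267], "dr": [0, 0, 0.3]}

```text
t: 13.45
tool_pos: [0.4199, -0.2993, 0.0741]
tool_rot: [-179.9, -0.0, 1.2]
force: [-0.2, 0.2, -0.9]
finger_gap: 0.0269
finger_force: 15.0
```

Run:
```python
from seg import *
from mv import *
o=sensors.get_obs(); t=o['tool_pos']; print(t,o['tool_rot'],o['finger_gap'])
p=shot('scene'); print('packet',rect(p,(.34,.484,-.2,-.06),.007,.016)); print('tin',rect(p,(.34,.484,-.38,-.22),.012,.028))
W=cloud(p)
h=rect(p,(.34,.484,-.38,-.22),.09,.125); print('harm?',h)
p=shot('top'); print('packet',rect(p,(.34,.484,-.2,-.06),.007,.016)); print('harm?',rect(p,(.34,.484,-.38,-.22),.09,.125))
calls(t,o['tool_rot'][2],[[(.42,-.301,.015,1)],[(.42,-.301,.005,1)]])
```

```text
[ 0.4199 -0.2993  0.0741] [-179.9416   -0.0134    1.2481] 0.026861223684833062
packet {'c': array([ 423.8, -122.7]), 'wh': array([ 65.5, 105.3]), 'ang': 2.6, 'pca': np.float64(1.7), 'mean': array([ 0.422 , -0.1231,  0.0095]), 'zmed': np.float64(0.0094), 'n': 1306}
tin {'c': array([ 420.2, -302. ]), 'wh': array([68.6, 98.2]), 'ang': 1.5, 'pca': np.float64(-22.1), 'mean': array([ 0.4068, -0.3077,  0.0201]), 'zmed': np.float64(0.0202), 'n': 1142}
harm? {'c': array([ 406.8, -298.9]), 'wh': array([52.5, 80.5]), 'ang': -17.6, 'pca': np.float64(5.5), 'mean': array([ 0.4028, -0.2998,  0.111 ]), 'zmed': np.float64(0.1114), 'n': 829}
packet None
harm? None
call 0
(0.42, -0.301, 0.015, 1) slide [0.0, 0.011, 0.394] dr [0.0, -0.0, 0.001]
call 1
(0.42, -0.301, 0.005, 1) slide [-0.0, -0.0, 0.067] dr [0.0, 0.0, 0.0]
```

>>> jog_arm:
  moves:
    - {"slide": [0, 0.011, 0.12], "dr": [0, 0, 0]}
    - {"slide": [0, 0.011, 0.26], "dr": [0, 0, 0]}
    - {"slide": [0, 0.011, 0.36], "dr": [0, 0, 0]}
    - {"slide": [0, 0.011, 0.39], "dr": [0, 0, 0]}
    - {"slide": [0, 0.011, 0.41], "dr": [0, 0, 0]}
    - {"slide": [0, 0.011, 0.43], "dr": [0, 0, 0]}
    - {"slide": [0, 0.011, 0.45], "dr": [0, 0, 0]}
    - {"slide": [0, 0.011, 0.455], "dr": [0, 0, 0]}
    - {"slide": [0, 0.011, 0.455], "dr": [0, 0, 0]}

```text
t: 14.45
tool_pos: [0.4198, -0.302, 0.0061]
tool_rot: [180.0, -0.0, 1.0]
force: [-1.2, 0.1, -0.9]
finger_gap: 0.027
finger_force: 15.0
```

>>> jog_arm:
  moves:
    - {"slide": [0, 0, 0.008], "dr": [0, 0, 0]}
    - {"slide": [0, 0, 0.014], "dr": [0, 0, 0]}
    - {"slide": [0, 0, 0.014], "dr": [0, 0, 0]}
    - {"slide": [0, 0, 0.014], "dr": [0, 0, 0]}

```text
t: 14.85
tool_pos: [0.4197, -0.3019, 0.0039]
tool_rot: [-180.0, -0.0, 1.0]
force: [0.6, -0.2, -1.7]
finger_gap: 0.0267
finger_force: 15.0
```

>>> jog_arm:
  moves:
    - {"slide": [0, 0, 0.007], "dr": [0, 0, 0]}
    - {"slide": [0, 0, 0.012], "dr": [0, 0, 0]}
    - {"slide": [0, 0, 0.012], "dr": [0, 0, 0]}
    - {"slide": [0, 0, 0.012], "dr": [0, 0, 0]}

```text
t: 15.25
tool_pos: [0.4198, -0.302, 0.003]
tool_rot: [-179.9, -0.1, 1.0]
force: [-1.6, 3.0, 9.7]
finger_gap: 0.0273
finger_force: 15.0
```

>>> jog_arm:
  moves:
    - {"slide": [0, 0, 0], "dr": [0, 0, 0]}
    - {"slide": [0, 0, -0.01], "dr": [0, 0, 0]}
    - {"slide": [0, 0, -0.01], "dr": [0, 0, 0]}
    - {"slide": [0, 0, -0.01], "dr": [0, 0, 0]}
    - {"slide": [0, 0, -0.1], "dr": [0, 0, 0]}
    - {"slide": [0, 0, -0.25], "dr": [0, 0, 0]}
    - {"slide": [0, 0, -0.5], "dr": [0, 0, 0]}
    - {"slide": [0, 0, -0.75], "dr": [0, 0, 0]}
    - {"slide": [0, 0, -0.9], "dr": [0, 0, 0]}
    - {"slide": [0, 0, -0.9], "dr": [0, 0, 0]}
  claw: 0.1

```text
t: 16.25
tool_pos: [0.4211, -0.3033, 0.1404]
tool_rot: [179.9, -0.3, 1.0]
force: [-0.3, -0.4, -0.7]
finger_gap: 0.0506
finger_force: 0.0
```

Run:
```python
from seg import *
from mv import *
o=sensors.get_obs(); t=o['tool_pos']; print(t,o['tool_rot'],o['finger_gap'],o['force'])
for n in('scene','top'):
    p=shot(n); print('harm',rect(p,(.34,.484,-.38,-.22),.032,.06)); print('batt',rect(p,(.36,.474,.06,.13),.044,.08)); print('stick',rect(p,(.36,.478,0,.07),.0075,.03)); print('key',rect(p,(.36,.478,.11,.18),.0085,.03))
calls(t,o['tool_rot'][2],[[(.43,-.17,.135,0)],[(.44,-.03,.135,-3)],[(.448,.089,.135,-6)],[(.448,.089,.02,-6)]])
```

```text
[ 0.4211 -0.3033  0.1404] [179.8711  -0.3005   0.986 ] 0.0506115394305595 [-0.3401 -0.4207 -0.6625]
harm {'c': array([ 417.4, -302.4]), 'wh': array([ 27.9, 102.5]), 'ang': 0.6, 'pca': np.float64(0.8), 'mean': array([ 0.4137, -0.303 ,  0.0398]), 'zmed': np.float64(0.0402), 'n': 774}
batt {'c': array([448.1,  87.1]), 'wh': array([16.6, 27.1]), 'ang': -87.3, 'pca': np.float64(88.4), 'mean': array([0.4475, 0.0866, 0.0471]), 'zmed': np.float64(0.0471), 'n': 69}
stick {'c': array([434. ,  32.8]), 'wh': array([18.9, 39.6]), 'ang': -13.8, 'pca': np.float64(-10.2), 'mean': array([0.4332, 0.0327, 0.0094]), 'zmed': np.float64(0.0093), 'n': 105}
key {'c': array([438.7, 141.6]), 'wh': array([27.7, 42.8]), 'ang': 18.2, 'pca': np.float64(5.5), 'mean': array([0.4393, 0.145 , 0.0107]), 'zmed': np.float64(0.0105), 'n': 75}
harm None
batt {'c': array([450.7,  89.8]), 'wh': array([13.3, 25.3]), 'ang': -88.6, 'pca': np.float64(-86.2), 'mean': array([0.4504, 0.0897, 0.0491]), 'zmed': np.float64(0.0491), 'n': 72}
stick {'c': array([464.6,  30.4]), 'wh': array([2.6, 8.9]), 'ang': -86.9, 'pca': np.float64(-73.6), 'mean': array([0.4647, 0.0308, 0.01  ]), 'zmed': np.float64(0.0103), 'n': 7}
key {'c': array([451.2, 146.8]), 'wh': array([25.2, 28.2]), 'ang': -60.5, 'pca': np.float64(-40.2), 'mean': array([0.4497, 0.1485, 0.0118]), 'zmed': np.float64(0.0119), 'n': 82}
call 0
(0.43, -0.17, 0.135, 0) slide [0.074, -0.888, 0.036] dr [0.0, -0.0, 0.005]
call 1
(0.44, -0.03, 0.135, -3) slide [0.067, -0.933, -0.0] dr [0.0, -0.0, 0.017]
call 2
(0.448, 0.089, 0.135, -6) slide [0.012, -0.795, -0.0] dr [0.0, -0.0, 0.017]
call 3
(0.448, 0.089, 0.02, -6) slide [0.0, -0.0, 0.767] dr [0.0, 0.0, 0.0]
```

>>> jog_arm:
  moves:
    - {"slide": [0.02, -0.28, 0.036], "dr": [0, 0, 0]}
    - {"slide": [0.04, -0.58, 0.036], "dr": [0, 0, 0]}
    - {"slide": [0.074, -0.888, 0.036], "dr": [0, 0, 0]}
    - {"slide": [0.074, -0.888, 0.036], "dr": [0, 0, 0]}
    - {"slide": [0.074, -0.888, 0.036], "dr": [0, 0, 0]}
    - {"slide": [0.074, -0.888, 0.036], "dr": [0, 0, 0]}
  claw: -0.1

```text
t: 16.95
tool_pos: [0.4279, -0.1696, 0.1314]
tool_rot: [180.0, 0.0, 0.9]
force: [-0.4, -0.3, -0.4]
finger_gap: 0.0417
finger_force: 0.0
```

>>> jog_arm:
  moves:
    - {"slide": [0.02, -0.3, 0], "dr": [0, 0, 0]}
    - {"slide": [0.04, -0.6, 0], "dr": [0, 0, 0]}
    - {"slide": [0.067, -0.933, 0], "dr": [0, 0, 0]}
    - {"slide": [0.067, -0.933, 0], "dr": [0, 0, 0]}
    - {"slide": [0.067, -0.933, 0], "dr": [0, 0, 0]}
    - {"slide": [0.067, -0.933, 0], "dr": [0, 0, 0]}

```text
t: 17.55
tool_pos: [0.436, -0.0308, 0.1318]
tool_rot: [180.0, -0.0, 0.8]
force: [0.3, 1.1, 0.3]
finger_gap: 0.0416
finger_force: 0.0
```

>>> jog_arm:
  moves:
    - {"slide": [0.04, -0.27, 0], "dr": [0, 0, -0.01]}
    - {"slide": [0.05, -0.54, 0], "dr": [0, 0, -0.02]}
    - {"slide": [0.05, -0.79, 0], "dr": [0, 0, -0.02]}
    - {"slide": [0.05, -0.79, 0], "dr": [0, 0, -0.02]}
    - {"slide": [0.05, -0.79, 0], "dr": [0, 0, -0.02]}
    - {"slide": [0.05, -0.79, 0], "dr": [0, 0, -0.02]}
    - {"slide": [0.05, -0.79, 0], "dr": [0, 0, -0.02]}

```text
t: 18.25
tool_pos: [0.4417, 0.0882, 0.1319]
tool_rot: [-180.0, -0.0, 4.4]
force: [0.7, -0.0, -1.1]
finger_gap: 0.0413
finger_force: 0.0
```

Run:
```python
from mv import *
o=sensors.get_obs(); t=o['tool_pos']; print(t,o['tool_rot'],o['finger_gap'],o['force'],o['joint_pos'])
calls(t,o['tool_rot'][2],[[(.448,.089,.02,4)],[(.448,.089,.0005,4)]])
```

```text
[0.4417 0.0882 0.1319] [-179.98     -0.022     4.3587] 0.041258800549801924 [ 0.6808 -0.008  -1.1129] [-77.6702  32.1483  81.109  124.8437 -39.091   56.5393 -59.6624]
call 0
(0.448, 0.089, 0.02, 4) slide [0.043, -0.002, 0.746] dr [0.0, -0.0, 0.002]
call 1
(0.448, 0.089, 0.0005, 4) slide [0.0, -0.0, 0.13] dr [0.0, 0.0, 0.0]
```

>>> jog_arm:
  moves:
    - {"slide": [0.043, -0.002, 0.15], "dr": [0, 0, 0]}
    - {"slide": [0.043, -0.002, 0.4], "dr": [0, 0, 0]}
    - {"slide": [0.043, -0.002, 0.65], "dr": [0, 0, 0]}
    - {"slide": [0.043, -0.002, 0.78], "dr": [0, 0, 0]}
    - {"slide": [0.043, -0.002, 0.85], "dr": [0, 0, 0]}
    - {"slide": [0.043, -0.002, 0.873], "dr": [0, 0, 0]}
    - {"slide": [0.043, -0.002, 0.873], "dr": [0, 0, 0]}
    - {"slide": [0.043, -0.002, 0.873], "dr": [0, 0, 0]}

```text
t: 19.05
tool_pos: [0.4487, 0.091, 0.0016]
tool_rot: [-180.0, -0.1, 4.6]
force: [0.2, 0.6, 1.1]
finger_gap: 0.0415
finger_force: 0.0
```

>>> jog_arm:
  moves:
    - {"slide": [0, 0, 0], "dr": [0, 0, 0]}
    - {"slide": [0, 0, 0], "dr": [0, 0, 0]}
    - {"slide": [0, 0, 0], "dr": [0, 0, 0]}
    - {"slide": [0, 0, 0], "dr": [0, 0, 0]}
    - {"slide": [0, 0, 0], "dr": [0, 0, 0]}
  claw: -1

```text
t: 19.55
tool_pos: [0.4483, 0.0912, 0.0012]
tool_rot: [-180.0, -0.0, 4.6]
force: [-1.1, 0.7, 6.8]
finger_gap: 0.0255
finger_force: 15.0
```

>>> jog_arm:
  moves:
    - {"slide": [0, 0, -0.04], "dr": [0, 0, 0]}
    - {"slide": [0, 0, -0.12], "dr": [0, 0, 0]}
    - {"slide": [0, 0, -0.3], "dr": [0, 0, 0]}
    - {"slide": [0, 0, -0.5], "dr": [0, 0, 0]}
    - {"slide": [0, 0, -0.7], "dr": [0, 0, 0]}
    - {"slide": [0, 0, -0.7], "dr": [0, 0, 0]}
    - {"slide": [0, 0, -0.7], "dr": [0, 0, 0]}

```text
t: 20.25
tool_pos: [0.4476, 0.0916, 0.1057]
tool_rot: [-179.9, -0.0, 4.7]
force: [0.1, 0.4, -0.2]
finger_gap: 0.0254
finger_force: 15.0
```

Run:
```python
from mv import *
o=sensors.get_obs(); t=o['tool_pos']; print(t,o['tool_rot'],o['finger_gap'],o['force'],o['joint_pos'])
calls(t,o['tool_rot'][2],[[(.44,-.03,.11,4)],[(.422,-.15,.11,3)],[(.422,-.2115,.06,1)],[(.422,-.2115,.0005,1)]])
```

```text
[0.4476 0.0916 0.1057] [-179.9451   -0.0151    4.6506] 0.02537215281907068 [ 0.1062  0.3939 -0.1924] [-73.7002  33.5305  75.6534 125.1881 -41.6852  53.7005 -58.3164]
call 0
(0.44, -0.03, 0.11, 4) slide [-0.116, 0.804, -0.028] dr [0.0, -0.0, 0.004]
call 1
(0.422, -0.15, 0.11, 3) slide [-0.176, 0.79, 0.0] dr [-0.0, -0.0, 0.006]
call 2
(0.422, -0.2115, 0.06, 1) slide [-0.021, 0.409, 0.333] dr [0.0, -0.0, 0.011]
call 3
(0.422, -0.2115, 0.0005, 1) slide [-0.0, -0.0, 0.397] dr [0.0, 0.0, 0.0]
```

>>> jog_arm:
  moves:
    - {"slide": [-0.03, 0.2, -0.03], "dr": [0, 0, 0]}
    - {"slide": [-0.06, 0.42, -0.03], "dr": [0, 0, 0]}
    - {"slide": [-0.09, 0.64, -0.03], "dr": [0, 0, 0]}
    - {"slide": [-0.116, 0.804, -0.03], "dr": [0, 0, 0.004]}
    - {"slide": [-0.116, 0.804, -0.03], "dr": [0, 0, 0.004]}
    - {"slide": [-0.116, 0.804, -0.03], "dr": [0, 0, 0.004]}

```text
t: 20.85
tool_pos: [0.4394, -0.0306, 0.1094]
tool_rot: [-180.0, 0.1, 3.8]
force: [-0.3, 0.4, -0.6]
finger_gap: 0.0251
finger_force: 15.0
```

>>> jog_arm:
  moves:
    - {"slide": [-0.05, 0.2, 0], "dr": [0, 0, 0]}
    - {"slide": [-0.1, 0.42, 0], "dr": [0, 0, 0]}
    - {"slide": [-0.14, 0.64, 0], "dr": [0, 0, 0]}
    - {"slide": [-0.176, 0.79, 0], "dr": [0, 0, 0.006]}
    - {"slide": [-0.176, 0.79, 0], "dr": [0, 0, 0.006]}
    - {"slide": [-0.176, 0.79, 0], "dr": [0, 0, 0.006]}

```text
t: 21.45
tool_pos: [0.4219, -0.1494, 0.1097]
tool_rot: [-180.0, 0.1, 2.9]
force: [-0.7, 0.2, -1.0]
finger_gap: 0.0252
finger_force: 15.0
```

>>> jog_arm:
  moves:
    - {"slide": [-0.01, 0.15, 0.1], "dr": [0, 0, 0]}
    - {"slide": [-0.02, 0.3, 0.2], "dr": [0, 0, 0]}
    - {"slide": [-0.02, 0.41, 0.33], "dr": [0, 0, 0.01]}
    - {"slide": [-0.02, 0.41, 0.33], "dr": [0, 0, 0.01]}
    - {"slide": [-0.02, 0.41, 0.33], "dr": [0, 0, 0.01]}
    - {"slide": [-0.02, 0.41, 0.33], "dr": [0, 0, 0.01]}

```text
t: 22.05
tool_pos: [0.4225, -0.2107, 0.061]
tool_rot: [-180.0, -0.0, 1.2]
force: [-0.1, 0.1, -0.7]
finger_gap: 0.0253
finger_force: 15.0
```

Run:
```python
from seg import *
from mv import *
o=sensors.get_obs(); t=o['tool_pos']; print(t,o['tool_rot'],o['finger_gap'],o['force'],o['joint_pos'])
calls(t,o['tool_rot'][2],[[(.422,-.2115,.003,1)]])
```

```text
[ 0.4225 -0.2107  0.061 ] [-179.9691   -0.004     1.1615] 0.025301411873378067 [-0.0934  0.1297 -0.6955] [-26.8528  34.5677  63.6289 124.6557 -43.6087  47.5289 -23.985 ]
call 0
(0.422, -0.2115, 0.003, 1) slide [-0.003, 0.005, 0.386] dr [0.0, -0.0, 0.001]
```

>>> jog_arm:
  moves:
    - {"slide": [-0.003, 0.005, 0.12], "dr": [0, 0, 0]}
    - {"slide": [-0.003, 0.005, 0.24], "dr": [0, 0, 0]}
    - {"slide": [-0.003, 0.005, 0.33], "dr": [0, 0, 0]}
    - {"slide": [-0.003, 0.005, 0.37], "dr": [0, 0, 0]}
    - {"slide": [-0.003, 0.005, 0.386], "dr": [0, 0, 0]}
    - {"slide": [-0.003, 0.005, 0.394], "dr": [0, 0, 0]}
    - {"slide": [-0.003, 0.005, 0.394], "dr": [0, 0, 0]}
    - {"slide": [-0.003, 0.005, 0.394], "dr": [0, 0, 0]}

```text
t: 22.85
tool_pos: [0.4218, -0.213, 0.0021]
tool_rot: [180.0, -0.0, 1.0]
force: [-0.3, 0.1, -0.6]
finger_gap: 0.0254
finger_force: 15.0
```

>>> jog_arm:
  moves:
    - {"slide": [0, 0, 0.006], "dr": [0, 0, 0]}
    - {"slide": [0, 0, 0.012], "dr": [0, 0, 0]}
    - {"slide": [0, 0, 0.012], "dr": [0, 0, 0]}

```text
t: 23.15
tool_pos: [0.422, -0.2131, 0.001]
tool_rot: [-179.9, -0.1, 1.0]
force: [-2.1, 2.7, 15.4]
finger_gap: 0.0254
finger_force: 15.0
```

>>> jog_arm:
  moves:
    - {"slide": [0, 0, 0], "dr": [0, 0, 0]}
    - {"slide": [0, 0, 0], "dr": [0, 0, 0]}
    - {"slide": [0, 0, 0], "dr": [0, 0, 0]}
    - {"slide": [0, 0, -0.1], "dr": [0, 0, 0]}
    - {"slide": [0, 0, -0.25], "dr": [0, 0, 0]}
    - {"slide": [0, 0, -0.5], "dr": [0, 0, 0]}
    - {"slide": [0, 0, -0.8], "dr": [0, 0, 0]}
    - {"slide": [0, 0, -0.9], "dr": [0, 0, 0]}
    - {"slide": [0, 0, -0.9], "dr": [0, 0, 0]}
  claw: -0.1

```text
t: 24.05
tool_pos: [0.4229, -0.2133, 0.1364]
tool_rot: [180.0, -0.2, 1.0]
force: [-0.9, 0.1, -0.1]
finger_gap: 0.0414
finger_force: 0.0
```

Run:
```python
from seg import *
from mv import *
o=sensors.get_obs(); t=o['tool_pos']; print(t,o['tool_rot'],o['finger_gap'],o['force'])
p=shot('scene'); print('batt',rect(p,(.36,.474,-.25,-.17),.042,.08),rect(p,(.36,.474,-.25,-.17),.02,.08));  print('packet',rect(p,(.34,.484,-.2,-.06),.007,.016))
calls(t,o['tool_rot'][2],[[(.422,-.08,.14,70)],[(.43,.03,.14,120)],[(.434,.1,.14,155)]])
```

```text
[ 0.4229 -0.2133  0.1364] [179.9692  -0.2241   1.0408] 0.04137708712839949 [-0.8849  0.134  -0.0796]
batt {'c': array([ 422.4, -213.7]), 'wh': array([18.4, 25.7]), 'ang': -88.0, 'pca': np.float64(88.3), 'mean': array([ 0.4207, -0.2141,  0.0472]), 'zmed': np.float64(0.0473), 'n': 115} {'c': array([ 421.9, -213.8]), 'wh': array([19.2, 26.2]), 'ang': 89.0, 'pca': np.float64(-86.8), 'mean': array([ 0.4182, -0.215 ,  0.0402]), 'zmed': np.float64(0.0444), 'n': 202}
packet {'c': array([ 424. , -122.9]), 'wh': array([ 65.5, 105.8]), 'ang': 2.6, 'pca': np.float64(2.8), 'mean': array([ 0.4217, -0.1237,  0.0095]), 'zmed': np.float64(0.0094), 'n': 1313}
call 0
(0.422, -0.08, 0.14, 70) slide [0.01, -0.889, -0.024] dr [-0.0, 0.0, -0.383]
call 1
(0.43, 0.03, 0.14, 120) slide [0.707, -0.201, -0.0] dr [0.0, 0.0, -0.278]
call 2
(0.434, 0.1, 0.14, 155) slide [0.391, 0.256, 0.0] dr [-0.0, 0.0, -0.194]
```

>>> jog_arm:
  moves:
    - {"slide": [0, -0.1, -0.024], "dr": [0, 0, -0.04]}
    - {"slide": [0, -0.2, -0.024], "dr": [0, 0, -0.085]}
    - {"slide": [0, -0.3, -0.024], "dr": [0, 0, -0.13]}
    - {"slide": [0, -0.4, -0.024], "dr": [0, 0, -0.175]}
    - {"slide": [0, -0.5, -0.024], "dr": [0, 0, -0.22]}
    - {"slide": [0, -0.6, -0.024], "dr": [0, 0, -0.265]}
    - {"slide": [0, -0.7, -0.024], "dr": [0, 0, -0.31]}
    - {"slide": [0, -0.8, -0.024], "dr": [0, 0, -0.35]}
    - {"slide": [0.01, -0.889, -0.024], "dr": [0, 0, -0.383]}
    - {"slide": [0.01, -0.889, -0.024], "dr": [0, 0, -0.383]}

```text
t: 25.1
tool_pos: [0.4196, -0.0778, 0.1373]
tool_rot: [-179.9, 0.0, 70.1]
force: [-0.5, 0.3, 0.1]
finger_gap: 0.0412
finger_force: 0.0
```

>>> jog_arm:
  moves:
    - {"slide": [0.1, -0.03, 0], "dr": [0, 0, -0.04]}
    - {"slide": [0.2, -0.06, 0], "dr": [0, 0, -0.085]}
    - {"slide": [0.3, -0.09, 0], "dr": [0, 0, -0.13]}
    - {"slide": [0.4, -0.12, 0], "dr": [0, 0, -0.175]}
    - {"slide": [0.5, -0.15, 0], "dr": [0, 0, -0.22]}
    - {"slide": [0.6, -0.18, 0], "dr": [0, 0, -0.26]}
    - {"slide": [0.707, -0.2, 0], "dr": [0, 0, -0.278]}
    - {"slide": [0.707, -0.2, 0], "dr": [0, 0, -0.278]}
    - {"slide": [0.707, -0.2, 0], "dr": [0, 0, -0.278]}
  claw: -0.3

```text
t: 26.0
tool_pos: [0.4286, 0.0297, 0.1381]
tool_rot: [-179.9, 0.0, 119.8]
force: [0.0, -0.7, -0.4]
finger_gap: 0.0321
finger_force: 0.0
```

>>> jog_arm:
  moves:
    - {"slide": [0.08, 0.05, 0], "dr": [0, 0, -0.04]}
    - {"slide": [0.16, 0.1, 0], "dr": [0, 0, -0.085]}
    - {"slide": [0.24, 0.15, 0], "dr": [0, 0, -0.13]}
    - {"slide": [0.32, 0.2, 0], "dr": [0, 0, -0.17]}
    - {"slide": [0.391, 0.256, 0], "dr": [0, 0, -0.194]}
    - {"slide": [0.391, 0.256, 0], "dr": [0, 0, -0.194]}
    - {"slide": [0.391, 0.256, 0], "dr": [0, 0, -0.194]}

```text
t: 26.7
tool_pos: [0.4327, 0.0991, 0.1383]
tool_rot: [-180.0, -0.0, 154.7]
force: [0.9, -0.3, -0.0]
finger_gap: 0.0323
finger_force: 0.0
```

Run:
```python
from seg import *
from mv import *
o=sensors.get_obs(); t=o['tool_pos']; print(t,o['tool_rot'],o['finger_gap'],o['force'],o['joint_pos'])
p=shot('scene')
a=p['frame'][150:270,170:340,::-1]; cv2.imwrite('pics/s6.png',cv2.resize(a,None,fx=4.6,fy=4.6,interpolation=cv2.INTER_CUBIC))
for n in('scene','top'):
  p=shot(n); W=cloud(p)
  for z in(.1,.15,.2,.25):
    w=(W[...,1]>.205)&(W[...,1]<.26)&(W[...,2]>z)&(W[...,2]<z+.05)&(W[...,0]>.25)&(W[...,0]<.5); Q=W[w]
    if len(Q): print('hs y<.26',z,np.percentile(Q,99.5,axis=0),Q.min(0),len(Q))
  print('key',rect(p,(.36,.478,.11,.18),.0085,.03))
```

```text
[0.4327 0.0991 0.1383] [-179.9581   -0.0005  154.6733] 0.032261379839803345 [ 0.891  -0.2749 -0.01  ] [-52.3797  11.7278  39.7559 124.241  -10.1649  47.1703  58.4094]
hs y<.26 0.1 [0.3898 0.2597 0.1497] [0.3364 0.2062 0.1   ] 449
hs y<.26 0.15 [0.4081 0.2598 0.1997] [0.3568 0.2106 0.15  ] 522
hs y<.26 0.2 [0.4262 0.2596 0.2498] [0.3797 0.2147 0.2001] 478
hs y<.26 0.25 [0.4102 0.258  0.2534] [0.4021 0.2472 0.2501] 17
key {'c': array([437.4, 142.3]), 'wh': array([30.4, 41.5]), 'ang': 13.1, 'pca': np.float64(0.5), 'mean': array([0.4391, 0.1442, 0.0106]), 'zmed': np.float64(0.0104), 'n': 77}
hs y<.26 0.1 [0.392  0.2376 0.1339] [0.3383 0.2079 0.1003] 60
key None
```

View pics/s6.png

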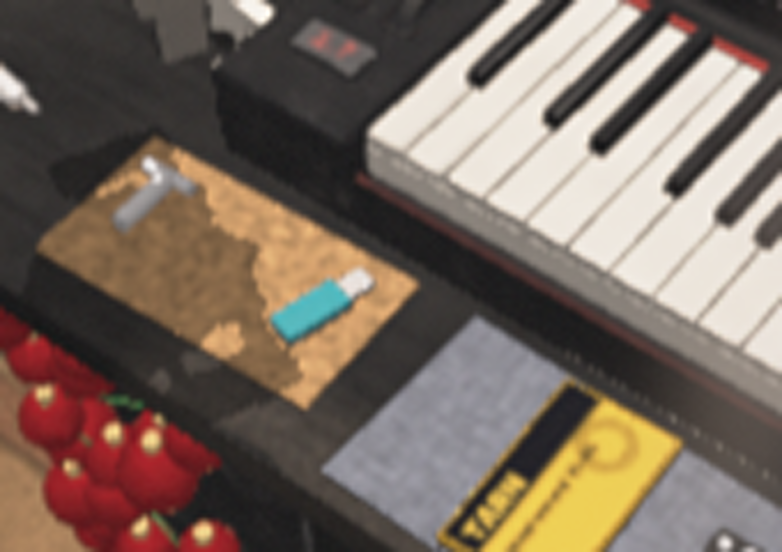

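Run:
```python
from mv import *
calls([.4327,.0991,.1383],154.7,[[(.428,.147,.10,155)],[(.428,.147,.0,155)],[(.428,.147,-.0145,155)]])
```

```text
call 0
(0.428, 0.147, 0.1, 155) slide [0.165, 0.275, 0.255] dr [0.0, 0.0, -0.002]
call 1
(0.428, 0.147, 0.0, 155) slide [0.0, -0.0, 0.667] dr [0.0, 0.0, 0.0]
call 2
(0.428, 0.147, -0.0145, 155) slide [0.0, -0.0, 0.097] dr [0.0, 0.0, 0.0]
```

>>> jog_arm:
  moves:
    - {"slide": [0.06, 0.09, 0.05], "dr": [0, 0, 0]}
    - {"slide": [0.12, 0.19, 0.1], "dr": [0, 0, 0]}
    - {"slide": [0.165, 0.275, 0.2], "dr": [0, 0, 0]}
    - {"slide": [0.165, 0.275, 0.35], "dr": [0, 0, 0]}
    - {"slide": [0.165, 0.275, 0.55], "dr": [0, 0, 0]}
    - {"slide": [0.165, 0.275, 0.75], "dr": [0, 0, 0]}
    - {"slide": [0.165, 0.275, 0.9], "dr": [0, 0, 0]}
    - {"slide": [0.165, 0.275, 0.92], "dr": [0, 0, 0]}
    - {"slide": [0.165, 0.275, 0.92], "dr": [0, 0, 0]}
    - {"slide": [0.165, 0.275, 0.92], "dr": [0, 0, 0]}

```text
t: 27.85
tool_pos: [0.4284, 0.1488, 0.0011]
tool_rot: [179.9, 0.0, 154.9]
force: [-0.1, -0.8, 1.0]
finger_gap: 0.0322
finger_force: 0.0
```

Run:
```python
from seg import *
from mv import *
o=sensors.get_obs(); t=o['tool_pos']; print(t,o['tool_rot'],o['finger_gap'],o['force'],o['joint_pos'])
calls(t,o['tool_rot'][2],[[(.428,.147,-.0145,155)]])
p=shot('scene')
a=p['frame'][150:230,170:280,::-1]; cv2.imwrite('pics/s7.png',cv2.resize(a,None,fx=6.5,fy=6.5,interpolation=cv2.INTER_CUBIC))
```

```text
[0.4284 0.1488 0.0011] [179.9448   0.042  154.9176] 0.03222717326221508 [-0.1186 -0.8192  1.0344] [-46.8943  28.1368  28.255  127.2191 -26.4045  30.1514  66.5998]
call 0
(0.428, 0.147, -0.0145, 155) slide [-0.003, -0.012, 0.104] dr [0.0, 0.0, -0.0]
```

View pics/s7.png

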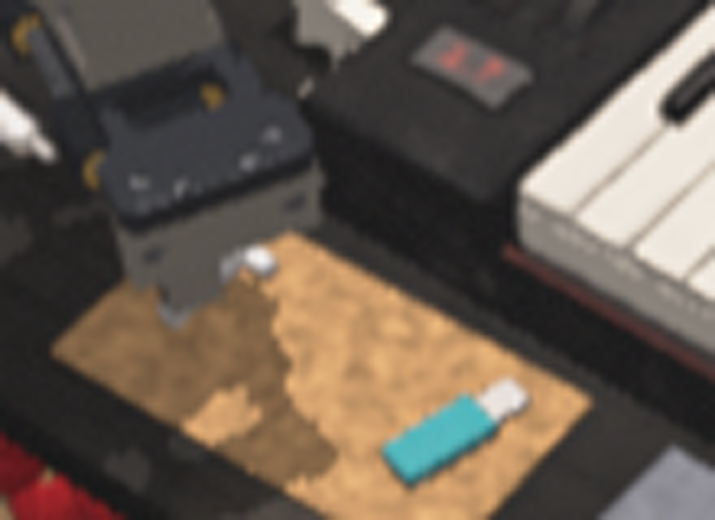

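The key's tip (175,318) and crossbar end (258,258) show past the near finger; the shaft is between the fingers. Descend and grip.

>>> jog_arm:
  moves:
    - {"slide": [0, -0.008, 0.03], "dr": [0, 0, 0]}
    - {"slide": [0, -0.008, 0.06], "dr": [0, 0, 0]}
    - {"slide": [0, -0.008, 0.09], "dr": [0, 0, 0]}
    - {"slide": [0, -0.008, 0.1], "dr": [0, 0, 0]}
    - {"slide": [0, -0.008, 0.1], "dr": [0, 0, 0]}

```text
t: 28.4
tool_pos: [0.4271, 0.1469, -0.0149]
tool_rot: [-180.0, -0.0, 154.9]
force: [-0.0, -1.1, 0.0]
finger_gap: 0.0321
finger_force: 0.0
```

>>> jog_arm:
  moves:
    - {"slide": [0, 0, 0], "dr": [0, 0, 0]}
    - {"slide": [0, 0, 0], "dr": [0, 0, 0]}
    - {"slide": [0, 0, 0], "dr": [0, 0, 0]}
    - {"slide": [0, 0, 0], "dr": [0, 0, 0]}
    - {"slide": [0, 0, 0], "dr": [0, 0, 0]}
    - {"slide": [0, 0, 0], "dr": [0, 0, 0]}
  claw: -1
  grip_force: 12

```text
t: 29.0
tool_pos: [0.4284, 0.1478, -0.0131]
tool_rot: [179.8, 0.0, 154.9]
force: [-3.2, -0.5, 18.9]
finger_gap: 0.0006
finger_force: 9.4
```

>>> jog_arm:
  moves:
    - {"slide": [0, 0, 0], "dr": [0, 0, 0]}
    - {"slide": [0, 0, -0.03], "dr": [0, 0, 0]}
    - {"slide": [0, 0, -0.05], "dr": [0, 0, 0]}
    - {"slide": [0, 0, -0.15], "dr": [0, 0, 0]}
    - {"slide": [0, 0, -0.3], "dr": [0, 0, 0]}
    - {"slide": [0, 0, -0.5], "dr": [0, 0, 0]}
    - {"slide": [0, 0, -0.7], "dr": [0, 0, 0]}
    - {"slide": [0, 0, -0.7], "dr": [0, 0, 0]}
    - {"slide": [0, 0, -0.7], "dr": [0, 0, 0]}
  claw: -0.3

```text
t: 29.9
tool_pos: [0.4273, 0.1474, 0.0906]
tool_rot: [179.9, 0.0, 154.9]
force: [-0.3, -0.5, 0.5]
finger_gap: 0.0324
finger_force: 0.0
```

Run:
```python
from seg import *
o=sensors.get_obs(); t=o['tool_pos']; print(t,o['tool_rot'],o['finger_gap'],o['force'])
p=shot('scene')
print('key',rect(p,(.36,.478,.11,.18),.0075,.03))
a=p['frame'][150:230,170:280,::-1]; cv2.imwrite('pics/s8.png',cv2.resize(a,None,fx=6.5,fy=6.5,interpolation=cv2.INTER_CUBIC))
```

```text
[0.4273 0.1474 0.0906] [179.9341   0.011  154.9211] 0.032360443338165935 [-0.3212 -0.5281  0.5109]
key {'c': array([437.4, 143.9]), 'wh': array([29.5, 41.1]), 'ang': -19.0, 'pca': np.float64(-21.2), 'mean': array([0.4387, 0.142 , 0.0105]), 'zmed': np.float64(0.0103), 'n': 87}
```

View pics/s8.png

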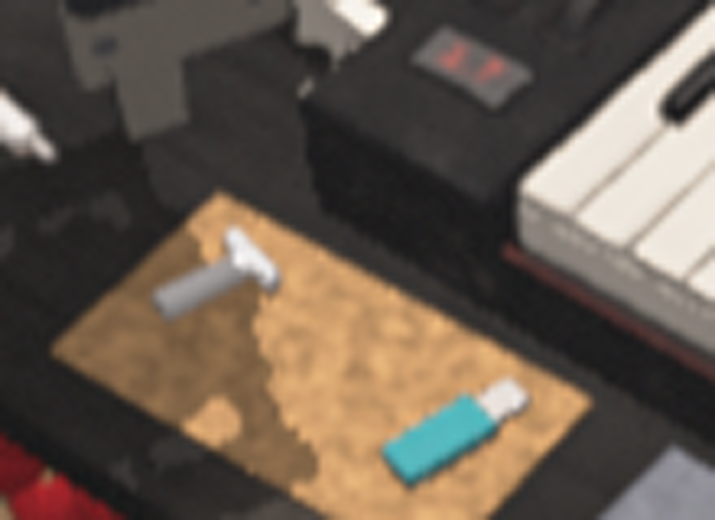

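Run:
```python
from mv import *
calls([.4273,.1474,.0906],154.9,[[(.433,.145,-.010,156)],[(.433,.145,-.021,156)]])
```

```text
call 0
(0.433, 0.145, -0.01, 156) slide [-0.041, 0.002, 0.671] dr [0.0, 0.0, -0.006]
call 1
(0.433, 0.145, -0.021, 156) slide [0.0, -0.0, 0.073] dr [0.0, 0.0, 0.0]
```

>>> jog_arm:
  moves:
    - {"slide": [-0.041, 0.002, 0.15], "dr": [0, 0, -0.006]}
    - {"slide": [-0.041, 0.002, 0.35], "dr": [0, 0, -0.006]}
    - {"slide": [-0.041, 0.002, 0.53], "dr": [0, 0, -0.006]}
    - {"slide": [-0.041, 0.002, 0.63], "dr": [0, 0, -0.006]}
    - {"slide": [-0.041, 0.002, 0.67], "dr": [0, 0, -0.006]}
    - {"slide": [-0.041, 0.002, 0.69], "dr": [0, 0, -0.006]}
    - {"slide": [-0.041, 0.002, 0.705], "dr": [0, 0, -0.006]}
    - {"slide": [-0.041, 0.002, 0.705], "dr": [0, 0, -0.006]}

```text
t: 30.75
tool_pos: [0.4333, 0.1448, -0.0151]
tool_rot: [180.0, 0.0, 156.0]
force: [0.1, 0.2, 0.1]
finger_gap: 0.0322
finger_force: 0.0
```

>>> jog_arm:
  moves:
    - {"slide": [0, 0, 0.015], "dr": [0, 0, 0]}
    - {"slide": [0, 0, 0.03], "dr": [0, 0, 0]}
    - {"slide": [0, 0, 0.03], "dr": [0, 0, 0]}

```text
t: 31.05
tool_pos: [0.433, 0.1449, -0.0198]
tool_rot: [180.0, 0.0, 156.0]
force: [-0.8, 0.4, 0.3]
finger_gap: 0.0323
finger_force: 0.0
```

>>> jog_arm:
  moves:
    - {"slide": [0, 0, 0.007], "dr": [0, 0, 0]}
    - {"slide": [0, 0, 0.012], "dr": [0, 0, 0]}
    - {"slide": [0, 0, 0.012], "dr": [0, 0, 0]}

```text
t: 31.35
tool_pos: [0.433, 0.1447, -0.0217]
tool_rot: [-180.0, -0.0, 156.0]
force: [0.6, -0.7, -0.3]
finger_gap: 0.0323
finger_force: 0.0
```

>>> jog_arm:
  moves:
    - {"slide": [0, 0, 0], "dr": [0, 0, 0]}
    - {"slide": [0, 0, 0], "dr": [0, 0, 0]}
    - {"slide": [0, 0, 0], "dr": [0, 0, 0]}
    - {"slide": [0, 0, 0], "dr": [0, 0, 0]}
    - {"slide": [0, 0, 0], "dr": [0, 0, 0]}
  claw: -1

```text
t: 31.85
tool_pos: [0.4332, 0.1448, -0.0216]
tool_rot: [180.0, 0.0, 156.0]
force: [-0.3, 0.1, 0.9]
finger_gap: 0.0103
finger_force: 12.0
```

>>> jog_arm:
  moves:
    - {"slide": [0, 0, -0.04], "dr": [0, 0, 0]}
    - {"slide": [0, 0, -0.12], "dr": [0, 0, 0]}
    - {"slide": [0, 0, -0.3], "dr": [0, 0, 0]}
    - {"slide": [0, 0, -0.5], "dr": [0, 0, 0]}
    - {"slide": [0, 0, -0.7], "dr": [0, 0, 0]}
    - {"slide": [0, 0, -0.7], "dr": [0, 0, 0]}
    - {"slide": [0, 0, -0.7], "dr": [0, 0, 0]}

```text
t: 32.55
tool_pos: [0.4331, 0.1453, 0.0842]
tool_rot: [179.9, 0.0, 156.0]
force: [-0.1, 0.9, -0.5]
finger_gap: 0.0104
finger_force: 12.0
```

Run:
```python
from mv import *
o=sensors.get_obs(); t=o['tool_pos']; print(t,o['tool_rot'],o['finger_gap'],o['force'])
calls(t,o['tool_rot'][2],[[(.428,.02,.085,170)],[(.417,-.049,.05,181)],[(.417,-.049,-.018,181)]])
```

```text
[0.4331 0.1453 0.0842] [179.8826   0.0279 156.0088] 0.010386069298473643 [-0.1004  0.9319 -0.4972]
call 0
(0.428, 0.02, 0.085, 170) slide [-0.308, -0.777, -0.005] dr [0.0, 0.0, -0.078]
call 1
(0.417, -0.049, 0.05, 181) slide [-0.008, -0.466, 0.233] dr [0.0, 0.0, -0.061]
call 2
(0.417, -0.049, -0.018, 181) slide [-0.0, -0.0, 0.453] dr [0.0, 0.0, 0.0]
```

>>> jog_arm:
  moves:
    - {"slide": [-0.08, -0.2, 0], "dr": [0, 0, 0]}
    - {"slide": [-0.16, -0.4, 0], "dr": [0, 0, -0.03]}
    - {"slide": [-0.24, -0.6, 0], "dr": [0, 0, -0.06]}
    - {"slide": [-0.308, -0.777, 0], "dr": [0, 0, -0.078]}
    - {"slide": [-0.308, -0.777, 0], "dr": [0, 0, -0.078]}
    - {"slide": [-0.308, -0.777, 0], "dr": [0, 0, -0.078]}

```text
t: 33.15
tool_pos: [0.427, 0.0191, 0.0827]
tool_rot: [-180.0, -0.1, 169.9]
force: [-0.1, 1.3, -1.3]
finger_gap: 0.0104
finger_force: 12.0
```

>>> jog_arm:
  moves:
    - {"slide": [0, -0.2, 0.1], "dr": [0, 0, -0.03]}
    - {"slide": [0, -0.4, 0.2], "dr": [0, 0, -0.061]}
    - {"slide": [-0.008, -0.466, 0.233], "dr": [0, 0, -0.061]}
    - {"slide": [-0.008, -0.466, 0.233], "dr": [0, 0, -0.061]}
    - {"slide": [-0.008, -0.466, 0.233], "dr": [0, 0, -0.061]}

```text
t: 33.65
tool_pos: [0.417, -0.0485, 0.0482]
tool_rot: [180.0, -0.0, -179.0]
force: [0.0, 0.8, 0.9]
finger_gap: 0.0106
finger_force: 12.0
```

Run:
```python
from seg import *
from mv import *
o=sensors.get_obs(); t=o['tool_pos']; print(t,o['tool_rot'],o['finger_gap'],o['joint_pos'])
calls(t,o['tool_rot'][2],[[(.417,-.049,-.0205,181)]])
p=shot('scene')
print('packet',rect(p,(.34,.484,-.2,-.06),.007,.016))
```

```text
[ 0.417  -0.0485  0.0482] [ 179.9905   -0.0422 -178.9552] 0.010607130609715052 [-25.5484  19.7369  32.1683 130.5915 -18.7674  33.9941 111.8639]
call 0
(0.417, -0.049, -0.0205, 181) slide [-0.0, -0.004, 0.458] dr [0.0, -0.0, 0.0]
packet {'c': array([ 423.4, -122.9]), 'wh': array([ 65.9, 105.8]), 'ang': 1.9, 'pca': np.float64(1.9), 'mean': array([ 0.4217, -0.1235,  0.0095]), 'zmed': np.float64(0.0095), 'n': 1320}
```

>>> jog_arm:
  moves:
    - {"slide": [0, -0.003, 0.12], "dr": [0, 0, 0]}
    - {"slide": [0, -0.003, 0.25], "dr": [0, 0, 0]}
    - {"slide": [0, -0.003, 0.36], "dr": [0, 0, 0]}
    - {"slide": [0, -0.003, 0.42], "dr": [0, 0, 0]}
    - {"slide": [0, -0.003, 0.45], "dr": [0, 0, 0]}
    - {"slide": [0, -0.003, 0.462], "dr": [0, 0, 0]}
    - {"slide": [0, -0.003, 0.462], "dr": [0, 0, 0]}
    - {"slide": [0, -0.003, 0.462], "dr": [0, 0, 0]}

```text
t: 34.5
tool_pos: [0.4174, -0.05, -0.0204]
tool_rot: [180.0, 0.1, -179.0]
force: [-0.4, 0.2, -0.3]
finger_gap: 0.0104
finger_force: 12.0
```

>>> jog_arm:
  moves:
    - {"slide": [0, 0, 0.005], "dr": [0, 0, 0]}
    - {"slide": [0, 0, 0.01], "dr": [0, 0, 0]}
    - {"slide": [0, 0, 0.01], "dr": [0, 0, 0]}

```text
t: 34.8
tool_pos: [0.4173, -0.05, -0.0217]
tool_rot: [180.0, 0.1, -179.0]
force: [-0.9, -0.5, 7.5]
finger_gap: 0.0103
finger_force: 12.0
```

>>> jog_arm:
  moves:
    - {"slide": [0, 0, 0], "dr": [0, 0, 0]}
    - {"slide": [0, 0, 0], "dr": [0, 0, 0]}
    - {"slide": [0, 0, 0], "dr": [0, 0, 0]}
    - {"slide": [0, 0, -0.1], "dr": [0, 0, 0]}
    - {"slide": [0, 0, -0.25], "dr": [0, 0, 0]}
    - {"slide": [0, 0, -0.5], "dr": [0, 0, 0]}
    - {"slide": [0, 0, -0.8], "dr": [0, 0, 0]}
    - {"slide": [0, 0, -0.8], "dr": [0, 0, 0]}
    - {"slide": [0, 0, -0.8], "dr": [0, 0, 0]}
  claw: -0.48

```text
t: 35.7
tool_pos: [0.4175, -0.0495, 0.0983]
tool_rot: [179.9, 0.1, -179.0]
force: [-0.7, -0.9, -0.4]
finger_gap: 0.0238
finger_force: 0.0
```

Run:
```python
from seg import *
from mv import *
o=sensors.get_obs(); t=o['tool_pos']; print(t,o['tool_rot'],o['finger_gap'],o['joint_pos'])
p=shot('scene')
print('packet',rect(p,(.34,.484,-.2,-.075),.007,.016)); print('key',rect(p,(.34,.48,-.075,-.02),.0085,.02))
hsv=cv2.cvtColor(p['frame'],cv2.COLOR_RGB2HSV); H,S,V=[hsv[...,i] for i in range(3)]
print('teal',rect(p,(.36,.478,0,.08),.002,.03,(H>80)&(H<100)&(S>90))); print('stick z',rect(p,(.36,.478,0,.07),.0065,.03))
W=cloud(p); m=(H>80)&(H<100)&(S>90)&(W[...,1]>0)&(W[...,1]<.08); print(m.sum())
calls(t,o['tool_rot'][2],[[(.438,.033,.095,167)],[(.438,.033,-.015,167)]])
a=p['frame'][180:300,190:360,::-1]; cv2.imwrite('pics/s9.png',cv2.resize(a,None,fx=4.6,fy=4.6,interpolation=cv2.INTER_CUBIC))
```

```text
[ 0.4175 -0.0495  0.0983] [ 179.9329    0.1367 -178.9539] 0.023793214650361407 [-30.7032  13.5711  37.4551 129.0429 -12.773   40.6889 106.7529]
packet {'c': array([ 423.7, -122.8]), 'wh': array([ 65.4, 105.7]), 'ang': 2.4, 'pca': np.float64(3.0), 'mean': array([ 0.422 , -0.1234,  0.0095]), 'zmed': np.float64(0.0095), 'n': 1320}
key {'c': array([422.1, -46.1]), 'wh': array([30.6, 40.6]), 'ang': -13.8, 'pca': np.float64(7.2), 'mean': array([ 0.4243, -0.0502,  0.011 ]), 'zmed': np.float64(0.0108), 'n': 96}
teal {'c': array([432.4,  32.7]), 'wh': array([18.8, 35.7]), 'ang': -19.3, 'pca': np.float64(-13.1), 'mean': array([0.4323, 0.0323, 0.0096]), 'zmed': np.float64(0.0096), 'n': 104}
stick z {'c': array([440.2,  31.3]), 'wh': array([20.2, 52.2]), 'ang': -17.4, 'pca': np.float64(-11.8), 'mean': array([0.4361, 0.0318, 0.0092]), 'zmed': np.float64(0.0091), 'n': 134}
111
call 0
(0.438, 0.033, 0.095, 167) slide [-0.147, 0.547, 0.022] dr [-0.0, -0.0, 0.078]
call 1
(0.438, 0.033, -0.015, 167) slide [0.0, -0.0, 0.733] dr [0.0, 0.0, 0.0]
```

View pics/s9.png

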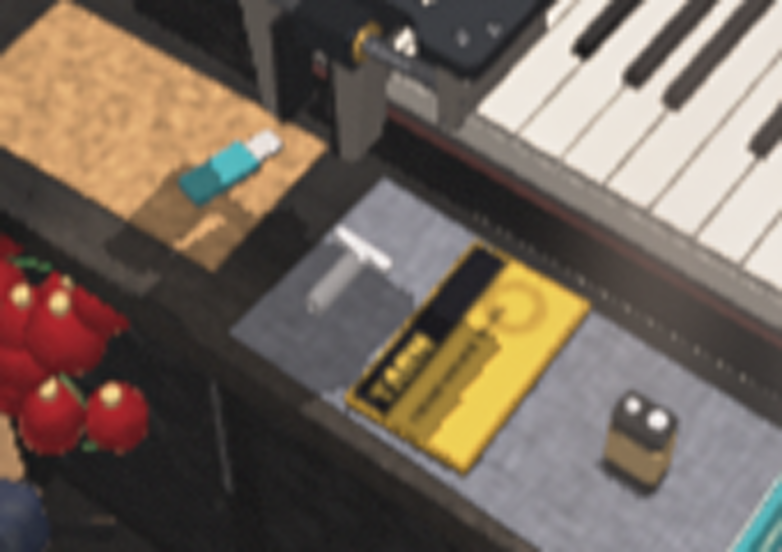

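>>> jog_arm:
  moves:
    - {"slide": [-0.03, 0.15, 0.02], "dr": [0, 0, 0.03]}
    - {"slide": [-0.07, 0.35, 0.02], "dr": [0, 0, 0.06]}
    - {"slide": [-0.135, 0.547, 0.02], "dr": [0, 0, 0.081]}
    - {"slide": [-0.135, 0.547, 0.1], "dr": [0, 0, 0.081]}
    - {"slide": [-0.135, 0.547, 0.3], "dr": [0, 0, 0.081]}
    - {"slide": [-0.135, 0.547, 0.5], "dr": [0, 0, 0.081]}
    - {"slide": [-0.135, 0.547, 0.65], "dr": [0, 0, 0.081]}
    - {"slide": [-0.135, 0.547, 0.7], "dr": [0, 0, 0.081]}
    - {"slide": [-0.135, 0.547, 0.7], "dr": [0, 0, 0.081]}
    - {"slide": [-0.135, 0.547, 0.7], "dr": [0, 0, 0.081]}
  claw: -0.3

```text
t: 36.75
tool_pos: [0.4357, 0.0316, -0.0073]
tool_rot: [-180.0, -0.0, 166.4]
force: [0.1, 0.1, -0.0]
finger_gap: 0.0324
finger_force: 0.0
```

Run:
```python
from seg import *
from mv import *
o=sensors.get_obs(); t=o['tool_pos']; print(t,o['tool_rot'],o['finger_gap'],o['force'])
calls(t,o['tool_rot'][2],[[(.436,.033,-.0215,166.5)]])
```

```text
[ 0.4357  0.0316 -0.0073] [-179.9741   -0.0084  166.3701] 0.03237280485594983 [ 0.0563  0.1308 -0.0208]
call 0
(0.436, 0.033, -0.0215, 166.5) slide [0.0, 0.009, 0.095] dr [0.0, 0.0, -0.001]
```

>>> jog_arm:
  moves:
    - {"slide": [0, 0.006, 0.04], "dr": [0, 0, 0]}
    - {"slide": [0, 0.006, 0.07], "dr": [0, 0, 0]}
    - {"slide": [0, 0.006, 0.095], "dr": [0, 0, 0]}
    - {"slide": [0, 0.006, 0.095], "dr": [0, 0, 0]}
    - {"slide": [0, 0.006, 0.095], "dr": [0, 0, 0]}

```text
t: 37.25
tool_pos: [0.4359, 0.0332, -0.0216]
tool_rot: [180.0, 0.0, 166.4]
force: [0.3, -0.5, -0.5]
finger_gap: 0.0319
finger_force: 0.0
```

>>> jog_arm:
  moves:
    - {"slide": [0, 0, 0], "dr": [0, 0, 0]}
    - {"slide": [0, 0, 0], "dr": [0, 0, 0]}
    - {"slide": [0, 0, 0], "dr": [0, 0, 0]}
    - {"slide": [0, 0, 0], "dr": [0, 0, 0]}
    - {"slide": [0, 0, 0], "dr": [0, 0, 0]}
  claw: -1

```text
t: 37.75
tool_pos: [0.436, 0.0333, -0.0215]
tool_rot: [180.0, 0.0, 166.4]
force: [-0.7, 0.6, 1.7]
finger_gap: 0.018
finger_force: 12.0
```

>>> jog_arm:
  moves:
    - {"slide": [0, 0, -0.04], "dr": [0, 0, 0]}
    - {"slide": [0, 0, -0.12], "dr": [0, 0, 0]}
    - {"slide": [0, 0, -0.3], "dr": [0, 0, 0]}
    - {"slide": [0, 0, -0.5], "dr": [0, 0, 0]}
    - {"slide": [0, 0, -0.65], "dr": [0, 0, 0]}
    - {"slide": [0, 0, -0.65], "dr": [0, 0, 0]}
    - {"slide": [0, 0, -0.65], "dr": [0, 0, 0]}

```text
t: 38.45
tool_pos: [0.436, 0.0337, 0.0765]
tool_rot: [179.9, 0.1, 166.5]
force: [-0.6, -1.2, 0.1]
finger_gap: 0.018
finger_force: 12.0
```

Run:
```python
from seg import *
from mv import *
o=sensors.get_obs(); t=o['tool_pos']; print(t,o['tool_rot'],o['finger_gap'],o['force'])
calls(t,o['tool_rot'][2],[[(.425,-.05,.075,175)],[(.4197,-.123,.03,182)],[(.4197,-.123,-.0115,182)]])
p=shot('scene')
hsv=cv2.cvtColor(p['frame'],cv2.COLOR_RGB2HSV); H,S,V=[hsv[...,i] for i in range(3)]
print('teal',rect(p,(.36,.478,0,.08),.08,.14,(H>80)&(H<100)&(S>90)))
```

```text
[0.436  0.0337 0.0765] [179.9193   0.0559 166.452 ] 0.01798369985976319 [-0.5962 -1.1581  0.0758]
call 0
(0.425, -0.05, 0.075, 175) slide [-0.059, -0.56, 0.01] dr [-0.0, 0.0, -0.047]
call 1
(0.4197, -0.123, 0.03, 182) slide [-0.007, -0.488, 0.3] dr [0.0, 0.0, -0.039]
call 2
(0.4197, -0.123, -0.0115, 182) slide [0.0, -0.0, 0.277] dr [0.0, 0.0, 0.0]
teal {'c': array([423.7,  38.3]), 'wh': array([14.5, 22.2]), 'ang': 50.6, 'pca': np.float64(46.0), 'mean': array([0.4236, 0.0363, 0.1081]), 'zmed': np.float64(0.1076), 'n': 59}
```

>>> jog_arm:
  moves:
    - {"slide": [-0.02, -0.15, 0], "dr": [0, 0, 0]}
    - {"slide": [-0.04, -0.35, 0], "dr": [0, 0, -0.03]}
    - {"slide": [-0.059, -0.56, 0], "dr": [0, 0, -0.047]}
    - {"slide": [-0.059, -0.56, 0], "dr": [0, 0, -0.047]}
    - {"slide": [-0.059, -0.56, 0], "dr": [0, 0, -0.047]}

```text
t: 39.0
tool_pos: [0.4239, -0.051, 0.0751]
tool_rot: [-180.0, -0.1, 174.7]
force: [0.7, 0.3, -0.1]
finger_gap: 0.0177
finger_force: 12.0
```

>>> jog_arm:
  moves:
    - {"slide": [0, -0.15, 0.05], "dr": [0, 0, 0]}
    - {"slide": [0, -0.35, 0.1], "dr": [0, 0, -0.03]}
    - {"slide": [-0.007, -0.488, 0.2], "dr": [0, 0, -0.039]}
    - {"slide": [-0.007, -0.488, 0.3], "dr": [0, 0, -0.039]}
    - {"slide": [-0.007, -0.488, 0.3], "dr": [0, 0, -0.039]}
    - {"slide": [-0.007, -0.488, 0.3], "dr": [0, 0, -0.039]}

```text
t: 39.6
tool_pos: [0.419, -0.1226, 0.0305]
tool_rot: [180.0, -0.1, -178.0]
force: [-0.3, 0.0, -0.5]
finger_gap: 0.0183
finger_force: 12.0
```

Run:
```python
from mv import *
o=sensors.get_obs(); t=o['tool_pos']; print(t,o['tool_rot'],o['finger_gap'],o['force'])
calls(t,o['tool_rot'][2],[[(.4197,-.123,-.0115,182)]])
```

```text
[ 0.419  -0.1226  0.0305] [ 179.9828   -0.0913 -178.0372] 0.01834619862695544 [-0.253   0.0484 -0.5094]
call 0
(0.4197, -0.123, -0.0115, 182) slide [-0.004, -0.003, 0.28] dr [0.0, 0.0, -0.0]
```

>>> jog_arm:
  moves:
    - {"slide": [-0.004, 0, 0.1], "dr": [0, 0, 0]}
    - {"slide": [-0.004, 0, 0.18], "dr": [0, 0, 0]}
    - {"slide": [-0.004, 0, 0.24], "dr": [0, 0, 0]}
    - {"slide": [-0.004, 0, 0.265], "dr": [0, 0, 0]}
    - {"slide": [-0.004, 0, 0.28], "dr": [0, 0, 0]}
    - {"slide": [-0.004, 0, 0.28], "dr": [0, 0, 0]}
    - {"slide": [-0.004, 0, 0.28], "dr": [0, 0, 0]}

```text
t: 40.3
tool_pos: [0.4201, -0.1236, -0.0109]
tool_rot: [-180.0, 0.0, -178.1]
force: [-0.5, -0.2, 0.4]
finger_gap: 0.0181
finger_force: 12.0
```

>>> jog_arm:
  moves:
    - {"slide": [0, 0, 0.006], "dr": [0, 0, 0]}
    - {"slide": [0, 0, 0.01], "dr": [0, 0, 0]}
    - {"slide": [0, 0, 0.01], "dr": [0, 0, 0]}

```text
t: 40.6
tool_pos: [0.42, -0.1235, -0.0125]
tool_rot: [180.0, 0.0, -178.1]
force: [0.2, -0.6, 0.2]
finger_gap: 0.0178
finger_force: 12.0
```

>>> jog_arm:
  moves:
    - {"slide": [0, 0, 0.005], "dr": [0, 0, 0]}
    - {"slide": [0, 0, 0.008], "dr": [0, 0, 0]}
    - {"slide": [0, 0, 0.008], "dr": [0, 0, 0]}

```text
t: 40.9
tool_pos: [0.42, -0.1235, -0.0135]
tool_rot: [180.0, 0.0, -178.1]
force: [-0.5, 0.8, 6.0]
finger_gap: 0.0177
finger_force: 12.0
```

Contact. Release, rise and retreat off the scene's view line.

>>> jog_arm:
  moves:
    - {"slide": [0, 0, 0], "dr": [0, 0, 0]}
    - {"slide": [0, 0, 0], "dr": [0, 0, 0]}
    - {"slide": [0, 0, 0], "dr": [0, 0, 0]}
    - {"slide": [0, 0, -0.1], "dr": [0, 0, 0]}
    - {"slide": [0, 0, -0.25], "dr": [0, 0, 0]}
    - {"slide": [0, 0, -0.5], "dr": [0, 0, 0]}
    - {"slide": [0, 0, -0.8], "dr": [0, 0, 0]}
    - {"slide": [0, 0, -1], "dr": [0, 0, 0]}
    - {"slide": [0, 0, -1], "dr": [0, 0, 0]}
    - {"slide": [0, 0, -1], "dr": [0, 0, 0]}
  claw: -0.4

```text
t: 41.9
tool_pos: [0.4201, -0.123, 0.1363]
tool_rot: [180.0, 0.1, -178.1]
force: [0.0, 0.5, -0.4]
finger_gap: 0.0276
finger_force: 0.0
```

>>> jog_arm:
  moves:
    - {"slide": [0, 0, -0.3], "dr": [0, 0, 0]}
    - {"slide": [0, 0, -0.6], "dr": [0, 0, 0]}
    - {"slide": [0, 0, -0.9], "dr": [0, 0, 0]}
    - {"slide": [0, 0, -0.9], "dr": [0, 0, 0]}
    - {"slide": [0, 0, -0.9], "dr": [0, 0, 0]}

```text
t: 42.4
tool_pos: [0.4196, -0.1231, 0.2703]
tool_rot: [180.0, -0.0, -178.1]
force: [-0.7, -0.2, -0.1]
finger_gap: 0.0276
finger_force: 0.0
```

Run:
```python
from seg import *
o=sensors.get_obs(); t=o['tool_pos']; print(o['t'],t,o['tool_rot'],o['finger_gap'],o['force'])
p=shot('scene')
hsv=cv2.cvtColor(p['frame'],cv2.COLOR_RGB2HSV); H,S,V=[hsv[...,i] for i in range(3)]
print('packet',rect(p,(.34,.484,-.2,-.075),.007,.03)); print('key',rect(p,(.34,.48,-.075,-.02),.0075,.02))
print('stick',rect(p,(.36,.478,-.2,-.08),.0145,.03)); print('harm',rect(p,(.34,.484,-.38,-.25),.032,.06)); print('batt',rect(p,(.36,.474,-.25,-.17),.042,.08)); print('star',rect(p,(.5,.6,.14,.24),.02,.09))
a=p['frame'][180:340,190:410,::-1]; cv2.imwrite('pics/s10.png',cv2.resize(a,None,fx=3.6,fy=3.6,interpolation=cv2.INTER_CUBIC))
```

```text
42.4 [ 0.4196 -0.1231  0.2703] [ 179.9749   -0.0419 -178.0704] 0.027632061538076395 [-0.6797 -0.2366 -0.1382]
packet {'c': array([ 424.2, -122.5]), 'wh': array([ 65.5, 106.5]), 'ang': 2.0, 'pca': np.float64(2.4), 'mean': array([ 0.4212, -0.1238,  0.0105]), 'zmed': np.float64(0.0096), 'n': 1325}
key {'c': array([423.2, -46.1]), 'wh': array([29.6, 43. ]), 'ang': -14.9, 'pca': np.float64(5.0), 'mean': array([ 0.4245, -0.0506,  0.0106]), 'zmed': np.float64(0.0104), 'n': 111}
stick {'c': array([ 424.6, -124. ]), 'wh': array([18.4, 53.4]), 'ang': 1.3, 'pca': np.float64(2.7), 'mean': array([ 0.4215, -0.1243,  0.0174]), 'zmed': np.float64(0.0176), 'n': 177}
harm {'c': array([ 417.3, -302.5]), 'wh': array([ 28.2, 101.5]), 'ang': 1.4, 'pca': np.float64(0.7), 'mean': array([ 0.4138, -0.303 ,  0.0399]), 'zmed': np.float64(0.0402), 'n': 772}
batt {'c': array([ 421.9, -213.3]), 'wh': array([18.4, 25.9]), 'ang': -89.6, 'pca': np.float64(85.7), 'mean': array([ 0.4205, -0.2142,  0.0472]), 'zmed': np.float64(0.0472), 'n': 117}
star {'c': array([553.4, 190.9]), 'wh': array([15.1, 57.9]), 'ang': 85.5, 'pca': np.float64(82.8), 'mean': array([0.5508, 0.1871, 0.0378]), 'zmed': np.float64(0.0369), 'n': 159}
```

View pics/s10.png

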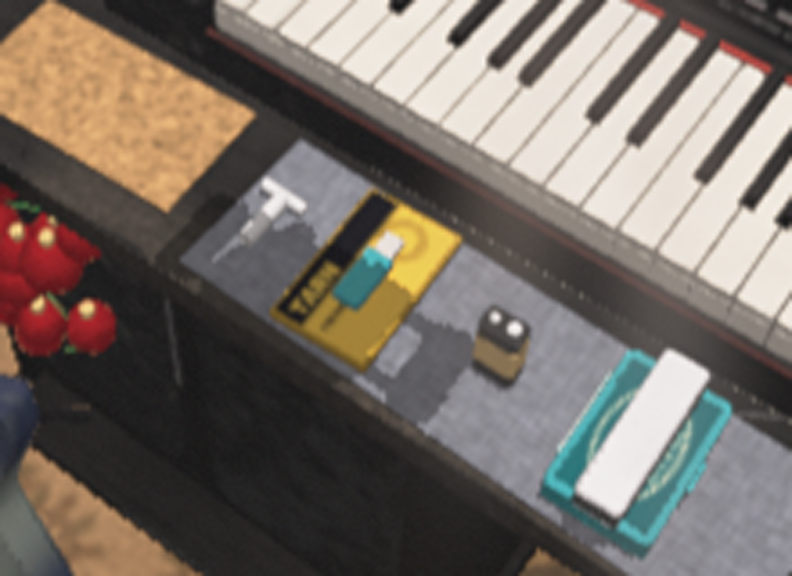

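All is in place: key at (265,215), stick centred on the packet (370,270), battery upright at (500,345), harmonica lengthwise on the tin (645,435).

```bash
python3 -c "
from workcell import job
print(job.job_done())"
```

```text
the job is handed in; nothing more can be done
None
```

The job is handed in after 42 s of the 102 s allowed: harmonica on the tin, stick on the packet, battery upright half-way between them and key beside the packet all measured within tolerance by camera; tin, packet and star show no shift, and no verdict was returned.

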